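# Load the dead-weight pressure tester

### The job

Get the dead-weight tester ready for the next pressure point: lift the loose dust cover off its weight plate by the knob and stand it upright on the rubber mat. Then take the thick weight from the sloped rack and set it flat and centred on the weight plate, and stack the medium weight flat and centred on top of it. Set the cover and the weights down gently, do not drop them; leave the thin weight on the rack and the oil bottle and the valve where they are.

Things in the scene. Friction and masses are not known exactly. Their poses are not given: they have to be found in the camera images.
- plate_top (a point): Centre of the top face of the dead-weight tester's weight plate: a fixed, level aluminium disc, 88 mm in diameter and 8 mm thick, on an upright piston column, its top 150 mm above the bench, with a 67 mm circle engraved on it as a centring mark. z axis up, x and y as tester.
- tester: The fixed grey tester; origin on the bench under the plate's centre, z up. Base 75 mm high, from x -75 to +165 and y -290 to +65 mm. On it: piston column (72 mm flange, then 46 mm) with the plate; gauge, 100 mm dial, top 272 mm high, at x +26, y -215; amber reservoir 56 mm wide, top 137 mm, at x +105, y -60; valve grip, top 110 mm, at x +30, y -140; four-armed capstan beyond the -y end.
- cover_knob (a point): Dust cover: loose round grey plastic cap, 0.13 kg, 100 mm outside, 94 inside, 18 tall, open below; its top lies on the plate at the start, the skirt hanging 14 mm below the plate's top face, 3 mm play. Point: middle of its round black knob, 28 mm in diameter, 24 mm tall, 40 mm above the skirt's lower rim; 10 mm of free space (a thin neck) under the knob. z axis = the cover's axis, up.
- mat_top (a point): Centre of the top face of a fixed grey rubber mat on the bench, 120 by 120 mm and 3 mm thick, between the robot and the rest. z axis up. The cover set on it stands on its skirt, the knob's middle 40 mm above the mat.
- rack_mid (a point): Middle of the upper face of the fixed sloped weight rack: blue perforated board 300 mm wide, 150 mm along the slope, 35 degrees from level, sloping down away from the robot. z up, x level towards the far, low edge (35 mm above the bench; the near, high edge 121 mm), y level along it. Three places at y -100, 0, +100 mm; in each, two pins 8 mm thick, 12 mm tall, 29 mm down the slope from the weight's centre and 21 mm to either side.
- thick_center (a point): Thick weight: loose bright steel disc, 64 mm in diameter, 28 mm thick, 0.7 kg, plain faces and edge. At the start it lies face down on the sloped rack, in any of its three places, against the pins; its left and right edges are free. Point: the middle of the disc, half-way through; z axis = the disc's axis, at the start square to the slope and out of it.
- medium_center (a point): Medium weight: loose bright steel disc, 64 mm in diameter, 18 mm thick, 0.45 kg, plain faces and edge. At the start it lies face down on the sloped rack, in any of its three places, against the pins; its left and right edges are free. Point: the middle of the disc, half-way through; z axis = the disc's axis, at the start square to the slope and out of it.
- thin_center (a point): Thin weight, a bystander that stays on the rack: loose bright steel disc, 64 mm in diameter, 8 mm thick, 0.2 kg, plain faces and edge. At the start it lies face down on the sloped rack, in any of its three places, against the pins; its left and right edges are free. Point: the middle of the disc, half-way through; z axis = the disc's axis, at the start square to the slope and out of it.
- oil_bottle: Bystander: white plastic oil bottle with a black cap, 68 mm in diameter, 170 mm tall, standing on the bench beyond the rest. Origin: centre of its underside.
- valve_mid (a point): Bystander: loose solenoid valve, dark steel block between two black coils, about 190 mm long (its y), 46 mm wide, 72 mm tall, lying on the bench beyond the rack. Point: on its centre line, 30 mm above its underside.
There are look-alikes about, which are no part of the job. Of the things shaped like the part that bears cover_knob, the grey one is meant.

How it is judged:
By the outcome, as a careful person would: the job done as asked, in the order asked, and still so for the second after the job is handed in, with the robot touching nothing.
It also fails if it takes over 67 s, if anything falls off the work surface, if the arm or the gripper's body presses on something with over 40 N, if the wrist force passes 120 N, or if a joint passes its speed limit or range.

### The arm

A 6-joint arm with a two-finger parallel gripper is mounted at the origin on the work surface. World frame = base frame: x ahead of the robot, y to its left, z up, the work surface at z = 0. Lengths are in m, angles in rad, forces in N, time in s.
With the tool pointing down it reaches from about 0.35 to 0.875 m from the base axis. Payload 4.2 kg.
Tool frame: the origin (TCP) lies midway between the tips of the shut fingers; the grasp point (between the pads) lies 19 mm behind it; z points along the fingers, y is the direction in which the jaws open and shut (so a half turn about z gives the same grasp; the last joint's range is limited). The gripper opens to 85 mm and grips with 20 to 120 N. Pads are 22 mm wide; open, the fingers measure 114 mm over their backs; the gripper's body (76 mm by 85 mm) begins 54 mm behind the grasp point. The pads swing forward as they close: fully open they stand 13 mm farther back than shut.
Start: joints at [-1.067, 0.385, 0.008, 0, -1.194, -0.259], TCP at [0.151, -0.606, 0.231] pointing down, gripper open.
Joint ranges: [-3.14, 3.14], [-1.21, 2.06], [-1.07, 1.41], [-3.16, 2.05], [-2.99, -0.16], [-3.1, 3.1]. Speed limits (rad/s): [2.79, 2.79, 3.14, 3.14, 3.14, 3.14].

### API

Orientations are given as [roll, pitch, yaw] about the fixed x, y, z axes, in that order (R = Rz(yaw) Ry(pitch) Rx(roll)).
In Python, from station import monitor, imaging, hand_in gives the robot as it stands.
- The arm moves only by the tool apply_moves, never from a script. Its argument "plan" is a list of rows, each an object with "travel": the shift along the tool's x, y, z each as a share of 600 mm, from -1 to 1, a list of three; "rot": the turn, a rotation vector about the tool's x, y, z each as a share of pi rad, from -1 to 1, a list of three. A call has 1 to 12 rows; each row is the pose to reach, as a shift and turn from the pose commanded when the call began, along the tool's axes at that moment, turning the shorter way round; what a row does not reach only later rows make up. A row lasts 1/8 s, in which the tool goes at most 62.5 mm and 10.7 degrees, less where a joint would pass 70% of its speed; a pose out of reach is approached as far as the arm can. A call with a number of a shift or a turn outside -1 to 1 is refused whole. A call with a gripper value outside its range is refused whole. "gripper" is the opening, from -1 (shut) to 1 (fully open), so that 0 is half open, set as the call begins (left out, the last holds). The fingers move at their own pace and stop on an object; "grip_force" is the grip in N (left out, the last holds). Time passes only in rows, so rows that repeat a pose let the fingers close. It gives the time, the measured TCP pose, the force and the opening at its end, in the units of the state.
- monitor.get_state(): the state, without advancing time (a new reading comes with each control period).
- imaging.capture(name): name is "side" or "top" or "wrist"; returns a dict with "pixels" (384x512x3 uint8, blue, green, red), "depth" (384x512 float32, m along the optical axis (not along the pixel's ray), 0 where there is no reading), "intrinsics" (3x3 intrinsics, pixels), "view" (4x4, takes a point from world to camera coordinates). Camera axes: x right, y up, looking along -z (the intrinsics and any distortion apply to the point x, -y, -z); pixel columns grow to the right and rows downward; lengths in m; the calibration is good to about 2 mm. The wrist camera is an equidistant fisheye: a pixel r from the principal point sees the ray r / f radians off the axis. A picture is of the moment at which its call begins.
- hand_in(): hands the job in, once; it reports no verdict.
The state is a dict: "clock": time; "joint_positions": joint angles; "qd": joint speeds; "joint_efforts": joint torques, N m; "tcp_pos": TCP position; "ee_rot": TCP orientation; "wrist_force": force on the tool from outside, world axes, zero at the start; "torque": the same for the moment, N m; "finger_gap": finger opening in m.
Only numpy, scipy, OpenCV 4.12 (cv2) and the standard library are available. Lean on these libraries where they do the work, as an engineer would, in place of code of your own. Each camera call takes 0.05 s, during which the arm holds its last target.

## Working session

There is one attempt and no reset: what is moved stays moved. The work goes in short steps, Python scripts to look and compute and a tool call to move; the robot and the scene stay as the last step left them, time stands still between calls to the robot, and variables do not carry over. Pictures are saved under pics/ and viewed, and the job is handed in when it is done.

Besides the shell and the picture viewer there is one more tool, called after ">>>" by a JSON object that holds its "name" and its "arguments". apply_moves: Moves the arm, as the interface text tells. Shift numbers are shares of 600 mm and turn numbers shares of pi rad, none past 1 either way. Its arguments: {"type":"object","properties":{"plan":{"type":"array"},"gripper":{"type":"number"},"grip_force":{"type":"number"}},"required":["plan"]}

```bash
ls; mkdir -p pics; python3 - <<'E'
from station import monitor, imaging
import cv2,numpy as np
print(monitor.get_state())
for n in ['side','top','wrist']:
    c=imaging.capture(n); cv2.imwrite(f'pics/{n}0.png',c['pixels']); np.savez(f'{n}0.npz',**c)
    print(n,c['intrinsics'],c['view'],{k:v for k,v in c.items() if k not in('pixels','depth','intrinsics','view')})
E
```

```text
pics
{'clock': 0.0, 'joint_positions': array([-1.06738807e+00,  3.85546877e-01,  6.60838268e-03, -5.12973970e-04,
       -1.19401912e+00, -2.58593656e-01]), 'qd': array([-0.00039   , -0.00185503, -0.0013294 ,  0.00060295,  0.00089514,
       -0.00031108]), 'joint_efforts': array([ 6.36497771e-04, -3.92287624e+01,  1.88400722e+01,  4.18620050e+00,
       -4.62281474e-03,  9.92254769e-06]), 'tcp_pos': array([ 0.1513541 , -0.60577792,  0.23021854]), 'ee_rot': array([ 3.13938131e+00, -9.19625436e-05, -2.89696720e+00]), 'wrist_force': array([ 0.13161209,  0.25913166, -0.16871237]), 'torque': array([ 0.03688215, -0.02356129, -0.00310197]), 'finger_gap': 0.0853976796737792}
side [[385.7833283    0.         250.82438169]
 [  0.         385.7833283  193.07775069]
 [  0.           0.           1.        ]] [[-0.9050793  -0.42511436 -0.01045202  0.5305471 ]
 [ 0.22891697 -0.5077893   0.83051011 -0.22174539]
 [-0.3583692   0.74928486  0.55690547 -1.03514804]
 [ 0.          0.          0.          1.        ]] {}
top [[434.59763091   0.         251.35922514]
 [  0.         434.59763091 196.46391192]
 [  0.           0.           1.        ]] [[-0.02235585 -0.99955454  0.01977191  0.06026678]
 [ 0.98062378 -0.01807392  0.19506494 -0.5802091 ]
 [-0.19462069  0.02374965  0.98059102 -1.06614968]
 [ 0.          0.          0.          1.        ]] {}
wrist [[297.31863964   0.         256.14154559]
 [  0.         297.31863964 190.28217064]
 [  0.           0.           1.        ]] [[-0.24187777  0.97030603  0.00116427  0.6253387 ]
 [-0.92907906 -0.23125433 -0.28867549  0.0362541 ]
 [-0.27983433 -0.07090588  0.95742629 -0.37882383]
 [ 0.          0.          0.          1.        ]] {}
```

View pics/side0.png

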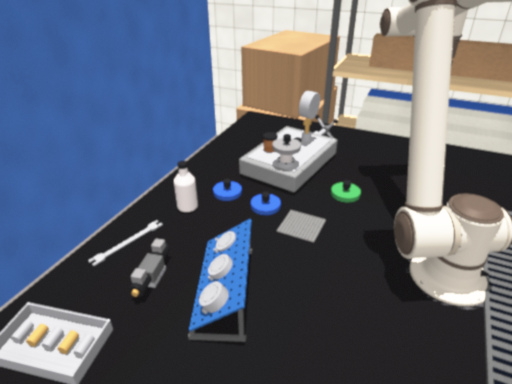

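View pics/top0.png

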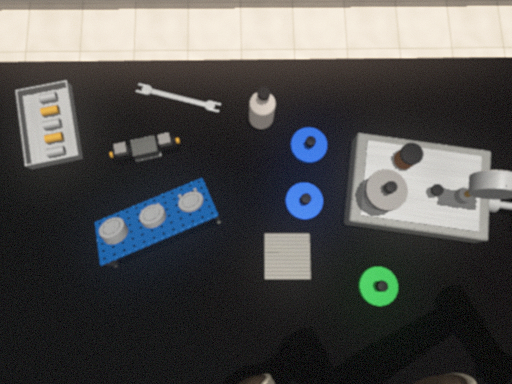

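View pics/wrist0.png

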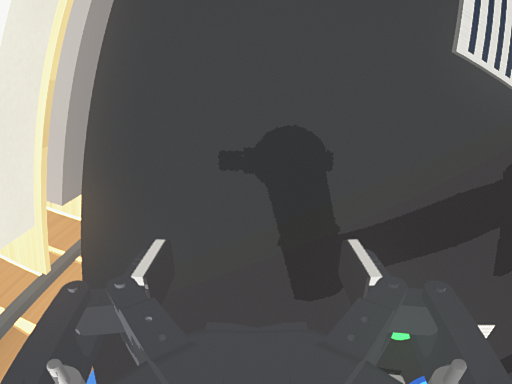

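Side view: grey cover on the plate with its knob at about (287,140), and the three discs at (214,296), (220,266) and (226,241). Top view: cover (386,191), mat (287,257), discs (113,231), (152,215), (191,202). Blue and green covers are look-alikes. Next I measure.

```bash
cat > h.py <<'E'
import numpy as np, cv2
def load(n): return dict(np.load(n+'.npz'))
def cloud(c):
    d=c['depth'].astype(float); K=c['intrinsics']; v,u=np.mgrid[:384,:512]
    P=np.stack([(u-K[0,2])/K[0,0]*d,-(v-K[1,2])/K[1,1]*d,-d],-1)
    V=c['view']; return (P-V[:3,3])@V[:3,:3]
def ray(c,u,v):
    K=c['intrinsics'];V=c['view']
    r=V[:3,:3].T@np.array([(u-K[0,2])/K[0,0],-(v-K[1,2])/K[1,1],-1.]); return -V[:3,:3].T@V[:3,3], r
def onplane(c,u,v,z):
    o,r=ray(c,u,v); return o+r*(z-o[2])/r[2]
def proj(c,p):
    q=c['view'][:3,:3]@p+c['view'][:3,3]; K=c['intrinsics']
    return np.array([K[0,0]*q[0]/-q[2]+K[0,2],K[1,1]*-q[1]/-q[2]+K[1,2]])
E
python3 - <<'E'
from h import *
t=load('top0');s=load('side0')
for n,c in(('top',t),('side',s)):
    P=cloud(c); img=c['pixels']; hsv=cv2.cvtColor(img,cv2.COLOR_BGR2HSV)
    print(n)
    blue=(hsv[...,0]>95)&(hsv[...,0]<125)&(hsv[...,1]>150)&(hsv[...,2]>60)
    if n=='top': roi=np.s_[170:275,85:225]
    else: roi=np.s_[215:345,185:260]
    m=np.zeros_like(blue); m[roi]=blue[roi]
    m&=(P[...,2]>0.03)
    pts=P[m]
    A=np.c_[pts[:,:2],np.ones(len(pts))]
    for _ in range(4):
        co=np.linalg.lstsq(A,pts[:,2],rcond=None)[0]; res=pts[:,2]-A@co
        k=abs(res)<0.006; pts=pts[k];A=A[k]
    nrm=np.array([-co[0],-co[1],1]);nrm/=np.linalg.norm(nrm)
    print('plane',co,'tilt',np.degrees(np.arccos(nrm[2])),'dir',np.degrees(np.arctan2(nrm[1],nrm[0])),res.std(),pts.min(0),pts.max(0))
    h=(P-np.array([0,0,co[2]]))@nrm
    dm=np.zeros_like(blue); dm[roi]=(h[roi]>0.0055)&(h[roi]<0.05)&(P[roi][...,2]>0.03)
    nn,l,st,ce=cv2.connectedComponentsWithStats(dm.astype(np.uint8))
    for i in range(1,nn):
        if st[i,4]>80:
            q=P[l==i]; hh=h[l==i]; print(ce[i],st[i],'h pct',np.percentile(hh,[10,50,80,95]),q.mean(0))
t_=t; P=cloud(t)
# mat
g=P[240:275,268:308]; print('mat z',np.median(g[...,2]),onplane(t,287,257,0.003))
print('cover z',np.median(P[195:205,375:385,2]),'knob z',P[185:190,388:393,2].max())
E
python3 - <<'E'
import cv2
a=cv2.imread('pics/top0.png')
cv2.imwrite('pics/t_a.png',cv2.resize(a[120:250,335:512],None,fx=4,fy=4,interpolation=cv2.INTER_CUBIC))
cv2.imwrite('pics/t_b.png',cv2.resize(a[170:290,80:320],None,fx=3.3,fy=3.3,interpolation=cv2.INTER_CUBIC))
a=cv2.imread('pics/side0.png')
cv2.imwrite('pics/s_a.png',cv2.resize(a[85:345,180:350],None,fx=2.3,fy=2.3,interpolation=cv2.INTER_CUBIC))
E
```

```text
top
plane [-0.76753364 -0.3404041   0.58141287] tilt 40.01791371226997 dir 23.917469117275804 0.0015936529807699309 [0.4306965  0.16133603 0.05768379] [0.60560362 0.42337182 0.11151042]
[130.32050385 219.36039188] [  95  188   86   56 1429] h pct [0.00651761 0.01738046 0.02907417 0.03224018] [0.52440971 0.35047065 0.0825052 ]
[188.37164751 198.70498084] [178 188  23  22 261] h pct [0.00616152 0.00776081 0.0094617  0.01170034] [0.57373783 0.20760221 0.08104902]
side
plane [-0.68309511 -0.24290331  0.50776543] tilt 35.94200689301416 dir 19.574991121787065 0.0012211943809934131 [0.46650895 0.22128055 0.03307192] [0.56065279 0.41429062 0.12146975]
[223.24573379 241.19112628] [209 230  26  23 293] h pct [0.00627499 0.01155928 0.01272939 0.01391464] [0.56963356 0.20817146 0.08156894]
[218.67866324 266.62210797] [208 255  23  25 389] h pct [0.00883888 0.01829036 0.01963301 0.0203689 ] [0.52776572 0.30698979 0.09306684]
[211.92932862 296.42756184] [199 282  27  30 566] h pct [0.01001745 0.02523158 0.02658589 0.02749076] [0.49201168 0.40093212 0.10099841]
mat z 0.0030754588646556896 [ 0.42729626 -0.04334236  0.003     ]
cover z 0.15421830779406287 knob z 1.1574436590593795
```

View pics/t_a.png

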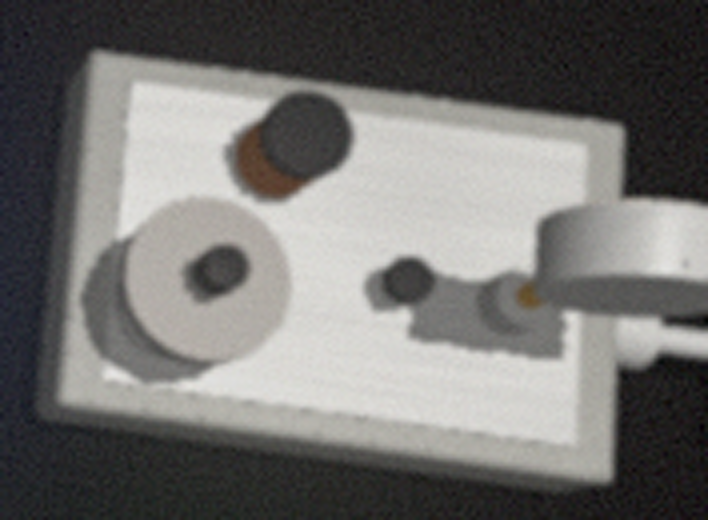

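View pics/t_b.png

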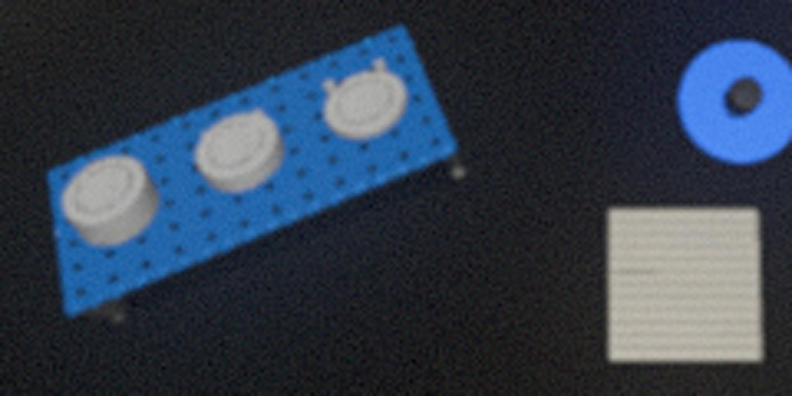

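View pics/s_a.png

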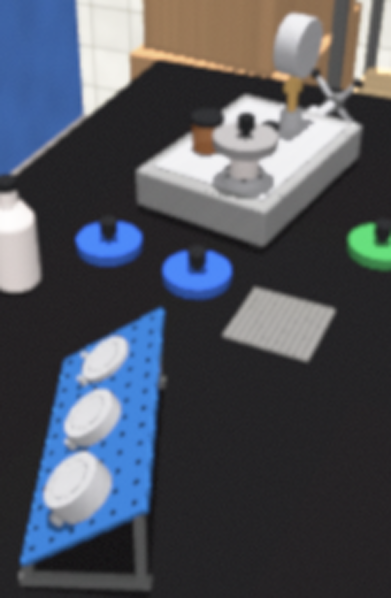

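```bash
python3 - <<'E'
from h import *
t=load('top0');s=load('side0')
def quad(c,m,zs=None):
    cs,_=cv2.findContours(m.astype(np.uint8),cv2.RETR_EXTERNAL,cv2.CHAIN_APPROX_NONE); k=max(cs,key=cv2.contourArea)
    h=cv2.convexHull(k)
    for e in np.arange(1,20,.5):
        a=cv2.approxPolyDP(h,e,True)
        if len(a)<=4:break
    return a[:,0],k
def refine(k,a):
    k=k[:,0].astype(float);L=[]
    for i in range(4):
        p,q=a[i].astype(float),a[(i+1)%4].astype(float);d=q-p;l=np.linalg.norm(d);d/=l
        tt=(k-p)@d; e=abs((k-p)@np.array([-d[1],d[0]])); z=k[(tt>.1*l)&(tt<.9*l)&(e<2.5)]
        vx,vy,x,y=cv2.fitLine(z.astype(np.float32),cv2.DIST_HUBER,0,.01,.01).ravel(); L.append((np.array([x,y]),np.array([vx,vy])))
    out=[]
    for i in range(4):
        (p,d),(q,e)=L[i-1],L[i]; tt=np.linalg.solve(np.c_[d,-e],q-p)[0]; out.append(p+tt*d)
    return np.array(out)
hsv=cv2.cvtColor(t['pixels'],cv2.COLOR_BGR2HSV)
blue=(hsv[...,0]>95)&(hsv[...,0]<125)&(hsv[...,1]>130)&(hsv[...,2]>70)
m=np.zeros_like(blue);m[170:275,85:225]=blue[170:275,85:225]
m=cv2.morphologyEx(m.astype(np.uint8),cv2.MORPH_CLOSE,np.ones((5,5)))
a,k=quad(t,m); c=refine(k,a)
print('rack px',c)
for p in c: print(p, onplane(t,*p,.035),onplane(t,*p,.121))
g=t['pixels'].astype(int).min(2)>100
m=np.zeros_like(g);m[225:290,255:320]=g[225:290,255:320]
a,k=quad(t,m);c=refine(k,a)
W=np.array([onplane(t,*p,.003) for p in c]);print('mat',W,W.mean(0),[np.linalg.norm(W[i]-W[i-1]) for i in range(4)])
# cover: depth mask
P=cloud(t)
m=np.zeros_like(g);r=np.s_[160:225,355:420];m[r]=(P[r][...,2]>.142)&(P[r][...,2]<.170)
k=max(cv2.findContours(m.astype(np.uint8),0,1)[0],key=cv2.contourArea)
k=cv2.convexHull(k)
e=cv2.fitEllipse(k);print('cover ell',e,onplane(t,*e[0],.154),[x/434.6*(1.0661-.154) for x in e[1]])
# knob dark
km=np.zeros_like(g);r=np.s_[175:200,378:402];km[r]=(t['pixels'][r].max(2)<75)
print('knob top px',cv2.connectedComponentsWithStats(km.astype(np.uint8))[2:])
r=np.s_[130:150,278:298];km=np.zeros_like(g);km[r]=s['pixels'][r].max(2)<60
print('knob side px',cv2.connectedComponentsWithStats(km.astype(np.uint8))[2:])
E
```

```text
rack px [[202.10655 176.34595]
 [218.72859 215.6341 ]
 [ 99.41011 266.2657 ]
 [ 93.80861 221.29584]]
[202.10655 176.34595] [0.64239041 0.17730462 0.035     ] [0.62097008 0.16947185 0.121     ]
[218.72859 215.6341 ] [0.53621842 0.13409953 0.035     ] [0.52293284 0.12957708 0.121     ]
[ 99.41011 266.2657 ] [0.41232583 0.437123   0.035     ] [0.40853272 0.40938333 0.121     ]
[ 93.80861 221.29584] [0.52765631 0.45672138 0.035     ] [0.51502674 0.42748011 0.121     ]
mat [[ 0.48964157 -0.10342885  0.003     ]
 [ 0.36890718 -0.10235674  0.003     ]
 [ 0.37160084  0.01901207  0.003     ]
 [ 0.49203845  0.01563398  0.003     ]] [ 0.43054701 -0.04278489  0.003     ] [np.float64(0.11908695352971237), np.float64(0.12073914924826873), np.float64(0.12139869860405006), np.float64(0.12048497178778714)]
cover ell ((386.021728515625, 189.8418731689453), (41.38502883911133, 42.77353286743164), 112.35079956054688) [ 0.57211937 -0.26964507  0.154     ] [0.08685523424793705, 0.08976930356278048]
knob top px (array([[     0,      0,    512,    384, 196524],
       [   383,    182,     13,     12,     84]], dtype=int32), array([[255.44290265, 191.50190816],
       [389.08333333, 187.03571429]]))
knob side px (array([[     0,      0,    512,    384, 196575],
       [   278,    130,      1,      1,      1],
       [   284,    136,      6,      8,     32]], dtype=int32), array([[255.49481368, 191.5088643 ],
       [278.        , 130.        ],
       [286.65625   , 138.96875   ]]))
```

```bash
cat >> h.py <<'E'
from scipy.spatial.transform import Rotation as Ro
def tri(obs):
    A=np.zeros((3,3));b=np.zeros(3)
    for c,u,v in obs:
        o,r=ray(c,u,v);r/=np.linalg.norm(r);M=np.eye(3)-np.outer(r,r);A+=M;b+=M@o
    p=np.linalg.solve(A,b); return p,[proj(c,p)-[u,v] for c,u,v in obs]
def wcloud(c):
    d=c['depth'].astype(float);K=c['intrinsics'];v,u=np.mgrid[:384,:512]
    x=(u-K[0,2])/K[0,0];y=(v-K[1,2])/K[1,1];r=np.hypot(x,y)+1e-9
    s=np.tan(r)/r
    P=np.stack([x*s*d,-y*s*d,-d],-1);V=c['view'];return (P-V[:3,3])@V[:3,:3]
def wray(c,u,v):
    K=c['intrinsics'];x=(u-K[0,2])/K[0,0];y=(v-K[1,2])/K[1,1];r=np.hypot(x,y)+1e-12
    q=np.array([np.sin(r)*x/r,-np.sin(r)*y/r,-np.cos(r)]);V=c['view'];return -V[:3,:3].T@V[:3,3],V[:3,:3].T@q
def wproj(c,p):
    q=c['view'][:3,:3]@p+c['view'][:3,3];K=c['intrinsics'];x,y,z=q[0],-q[1],-q[2]
    h=np.hypot(x,y)+1e-12;th=np.arctan2(h,z);return np.array([K[0,0]*th*x/h+K[0,2],K[1,1]*th*y/h+K[1,2]])
def rpy(r): return Ro.from_euler('xyz',r).as_matrix()
E
python3 - <<'E'
from h import *
t=load('top0');s=load('side0');w=load('wrist0')
p,e=tri([(t,389.1,187.0),(s,286.7,139.0)]);print('knob',p,e)
print('knob@.176 top',onplane(t,389.1,187,.176),'side',onplane(s,286.7,139,.176))
# cover top ellipse by colour in top image around: circle points from depth
P=cloud(t);r=np.s_[165:220,360:415];q=P[r].reshape(-1,3);q=q[(abs(q[:,2]-.154)<.006)]
print('cover depth pts',len(q),(q.min(0)+q.max(0))/2,np.ptp(q,axis=0),q.mean(0))
# tester base quad
g=(t['pixels'].astype(int).min(2)>75);P2=cloud(t)
# discs: side/top checks with nominal centres
th=np.radians(22.2);X=np.array([np.cos(th),np.sin(th),0]);Y=np.array([-np.sin(th),np.cos(th),0])
n=X*np.sin(np.radians(35))+np.array([0,0,np.cos(np.radians(35))]);dn=np.cross(Y,n)
print('dn',dn)
mid=np.array([.5253,.2933,.078])
vis={k:c['pixels'].copy() for k,c in(('t',t),('s',s))}
for y,h in((.1,.028),(0,.018),(-.1,.008)):
    c=mid+Y*y+n*h
    a=np.linspace(0,2*np.pi,40)
    for k,cc in(('t',t),('s',s)):
        pts=np.array([proj(cc,c+.032*(np.cos(b)*Y+np.sin(b)*dn)) for b in a])
        big=vis[k]
        vis.setdefault(k+'p',[]).append(pts)
for k,(x0,y0,x1,y1) in(('t',(80,170,230,275)),('s',(180,215,270,345))):
    im=cv2.resize(vis[k][y0:y1,x0:x1],None,fx=5 if k=='t' else 4,fy=5 if k=='t' else 4,interpolation=cv2.INTER_CUBIC);f=5 if k=='t' else 4
    for pts in vis[k+'p']: cv2.polylines(im,[np.int32((pts-[x0,y0]+.5)*f)],True,(0,0,255),1)
    cv2.imwrite(f'pics/ov_{k}.png',im)
# wrist cam in tool frame, finger tips
R=rpy([3.13938131,-9.2e-05,-2.8969672]);tcp=np.array([.1513541,-.60577792,.23021854])
C=-w['view'][:3,:3].T@w['view'][:3,3]
print('cam in tool',R.T@(C-tcp),'axis',R.T@(-w['view'][2,:3]))
Q=(wcloud(w)-tcp)@R
for u,v in((160,243),(352,243),(150,265),(365,265),(140,280),(160,255)): print(u,v,Q[v,u],w['depth'][v,u])
E
```

```text
knob [ 0.57440384 -0.2720952   0.17034855] [array([0.13959607, 0.40261182]), array([-0.2816301 , -0.04275226])]
knob@.176 top [ 0.57415662 -0.26986169  0.176     ] side [ 0.5694632  -0.26116661  0.176     ]
cover depth pts 1222 [ 0.57375705 -0.2708346   0.15389734] [0.10045332 0.09981308 0.01170937] [ 0.57218843 -0.26932867  0.15412399]
dn [ 0.75842878  0.30950905 -0.57357644]
cam in tool [ 0.07499569 -0.00103434 -0.14221069] axis [-0.28876412 -0.00109616  0.95739965]
160 243 [ 0.01237251 -0.04666616 -0.02095244] 0.13422595
352 243 [ 0.01297179  0.04370914 -0.02206363] 0.13288999
150 265 [ 0.01181795 -0.04532781 -0.0404112 ] 0.11575481
365 265 [ 0.0119865   0.04405211 -0.0407734 ] 0.1152614
140 280 [ 0.07499569 -0.00103434 -0.14221069] 0.0
160 255 [ 0.01188033 -0.04348841 -0.03159885] 0.12417173
```

View pics/ov_t.png

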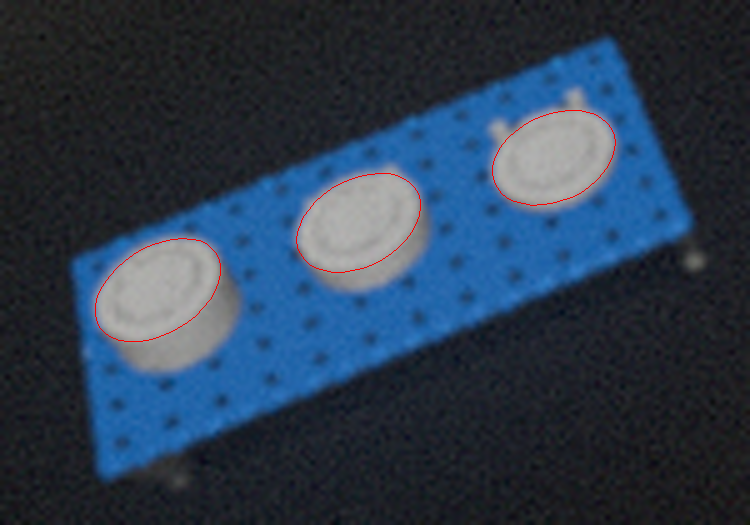

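View pics/ov_s.png

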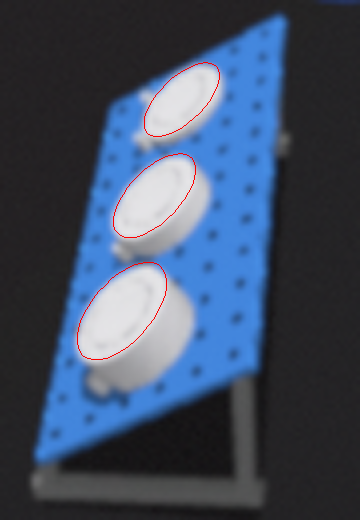

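Predicted disc outlines (red) match the images: thick at left (157,290 in the crop), medium in the middle, thin at right. The rack pose is therefore good to about 2 mm. Next I hover over the knob and look with the wrist camera.

```bash
cat >> h.py <<'E'
import json,sys
def Rdown(yawdeg,tilt=0):  # tilt about tool y such that z=-n for rack
    return Ro.from_euler('xyz',[np.pi,0,np.radians(yawdeg)]).as_matrix()@Ro.from_rotvec([0,np.radians(tilt),0]).as_matrix()
def getcmd(): 
    d=json.load(open('cmd.json')); return np.array(d['p']),np.array(d['R'])
def setcmd(p,R): json.dump({'p':np.array(p).tolist(),'R':np.array(R).tolist()},open('cmd.json','w'))
def rows(targets):
    p,R=getcmd()
    for q,Q in targets:
        t=R.T@(np.array(q)-p)/.6; r=Ro.from_matrix(R.T@Q).as_rotvec()/np.pi
        print('travel',np.round(t,4).tolist(),'rot',np.round(r,4).tolist(),'rows lin %.1f rot %.1f'%(np.linalg.norm(t)*600/62.5,np.linalg.norm(r)*180/10.7))
def applied(travel,rot):
    p,R=getcmd(); setcmd(p+R@np.array(travel)*.6, R@Ro.from_rotvec(np.array(rot)*np.pi).as_matrix())
E
python3 - <<'E'
from h import *
setcmd([.1513,-.606,.231],Rdown(np.degrees(-2.897)))
R=Rdown(-157.8)
print(np.round(R,3)); print('rack z',np.round(Rdown(-157.8,35)[:,2],3),np.round(Rdown(-157.8,-35)[:,2],3))
rows([([.1513,-.606,.36],Rdown(np.degrees(-2.897))),([.574,-.27,.36],R),([.574,-.27,.30],R)])
E
```

```text
[[-0.926 -0.378 -0.   ]
 [-0.378  0.926  0.   ]
 [-0.     0.    -1.   ]]
rack z [-0.531 -0.217 -0.819] [ 0.531  0.217 -0.819]
travel [0.0, 0.0, -0.215] rot [0.0, 0.0, 0.0] rows lin 2.1 rot 0.0
travel [-0.8191, 0.3727, -0.215] rot [-0.0, 0.0, -0.0455] rows lin 8.9 rot 0.8
travel [-0.8191, 0.3727, -0.115] rot [-0.0, 0.0, -0.0455] rows lin 8.7 rot 0.8
```

>>> {"name": "apply_moves", "arguments": {"plan": [{"travel":[0,0,-0.1],"rot":[0,0,0]},{"travel":[-0.05,0.02,-0.2],"rot":[0,0,0]},{"travel":[-0.8191,0.3727,-0.215],"rot":[0,0,-0.0455]},{"travel":[-0.8191,0.3727,-0.215],"rot":[0,0,-0.0455]},{"travel":[-0.8191,0.3727,-0.215],"rot":[0,0,-0.0455]},{"travel":[-0.8191,0.3727,-0.215],"rot":[0,0,-0.0455]},{"travel":[-0.8191,0.3727,-0.215],"rot":[0,0,-0.0455]},{"travel":[-0.8191,0.3727,-0.215],"rot":[0,0,-0.0455]},{"travel":[-0.8191,0.3727,-0.215],"rot":[0,0,-0.0455]},{"travel":[-0.8191,0.3727,-0.215],"rot":[0,0,-0.0455]},{"travel":[-0.8191,0.3727,-0.115],"rot":[0,0,-0.0455]},{"travel":[-0.8191,0.3727,-0.115],"rot":[0,0,-0.0455]}], "gripper": 0.2}}

```text
clock: 1.65
tcp_pos: [0.5718, -0.2682, 0.2938]
ee_rot: [3.132, -0.011, -2.752]
wrist_force: [-0.5, 0.4, 0.4]
finger_gap: 0.0511
```

```bash
cat > snap.py <<'E'
import sys
from station import monitor, imaging
from h import *
n,tag=sys.argv[1:3]
c=imaging.capture(n); s=monitor.get_state()
np.savez(f'{n}{tag}.npz',tcp=s['tcp_pos'],rot=s['ee_rot'],gap=s['finger_gap'],**c); cv2.imwrite(f'pics/{n}{tag}.png',c['pixels'])
p,R=getcmd()
print(round(s['clock'],2),'tcp',s['tcp_pos'].round(4),'rot',s['ee_rot'].round(4),'gap',round(s['finger_gap'],4),'F',s['wrist_force'].round(1),'err mm',((s['tcp_pos']-p)*1e3).round(1),'roterr deg',np.degrees(Ro.from_matrix(R.T@rpy(s['ee_rot'])).as_rotvec()).round(2),'j',s['joint_positions'].round(2))
E
python3 -c "
from h import *
applied([-0.8191, 0.3727, -0.115],[0, 0, -0.0455])"
python3 snap.py wrist 1
```

```text
1.7 tcp [ 0.5732 -0.2701  0.2984] rot [ 3.1389 -0.0053 -2.7531] gap 0.0513 F [ 0.4 -0.4  0.3] err mm [-0.8 -0.1 -1.6] roterr deg [-0.15  0.3  -0.06] j [-0.19  0.37  0.15  0.   -1.36 -1.  ]
```

View pics/wrist1.png

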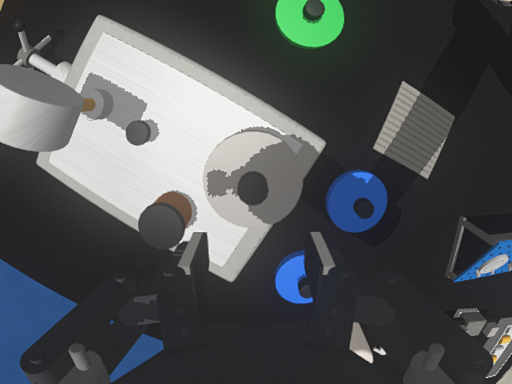

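The wrist view shows the knob top at about (253,188), the cover at (255,177), the mat at (413,130) and the tester clear.

```bash
python3 - <<'E'
from h import *
w=load('wrist1');img=w['pixels']
m=np.zeros(img.shape[:2],np.uint8);m[165:215,230:280]=(img[165:215,230:280].max(2)<60)
n,l,st,ce=cv2.connectedComponentsWithStats(m);i=1+st[1:,4].argmax();print(st[i],ce[i])
o,r=wray(w,*ce[i]); 
for z in(.188,.186): print(z,o+r*(z-o[2])/r[2])
P=wcloud(w);q=P[l==i];print('depth knob',np.median(q,0),'z pct',np.percentile(q[:,2],[10,50,90]))
q=P[120:235,195:315].reshape(-1,3);q=q[abs(q[:,2]-.154)<.008]
k=cv2.minEnclosingCircle(q[:,:2].astype(np.float32));print('cover',np.median(q[:,2]),k,(q.min(0)+q.max(0))/2,np.ptp(q,axis=0))
# base rim + mat
g=P.reshape(-1,3);
R=rpy(w['rot']);tcp=w['tcp'];Q=(P-tcp)@R
for u,v in((199,236),(205,240),(318,236),(325,240),(190,270)): print(u,v,Q[v,u].round(4))
E
```

```text
[254 174  14  30 162] [261.86419753 190.7345679 ]
0.188 [ 0.56893586 -0.26397471  0.188     ]
0.186 [ 0.56945343 -0.26370028  0.186     ]
depth knob [ 0.56962061 -0.2636701   0.18699653] z pct [0.18306132 0.18699653 0.18809121]
cover 0.15340572303214836 ((0.5726656913757324, -0.2715105414390564), 0.05027533322572708) [ 0.57260593 -0.27183677  0.15099142] [0.09982497 0.09920908 0.00977462]
199 236 [ 0.0126 -0.0269 -0.0064]
205 240 [ 0.0104 -0.024  -0.0063]
318 236 [ 0.0129  0.0316 -0.0076]
325 240 [-0.1402  0.1175  0.2982]
190 270 [ 0.0109 -0.0258 -0.0356]
```

```bash
python3 - <<'E'
from h import *
w=load('wrist1');P=wcloud(w)
q=P[160:215,225:285].reshape(-1,3);q=q[(q[:,2]>.182)&(q[:,2]<.192)]
print(len(q),cv2.minEnclosingCircle(q[:,:2].astype(np.float32)),np.median(q,0),(q.min(0)+q.max(0))/2)
from station import monitor
for _ in range(3):print(monitor.get_state()['tcp_pos'])
R=Rdown(-157.8)
rows([([.5728,-.2715,.20],R),([.5728,-.2715,.156],R)])
E
```

```text
745 ((0.5723360776901245, -0.27118462324142456), 0.013987762853503227) [ 0.57150555 -0.27141104  0.187221  ] [ 0.57247625 -0.27099359  0.18588428]
[ 0.57322789 -0.27009005  0.29844657]
[ 0.57322789 -0.27009005  0.29844657]
[ 0.57322789 -0.27009005  0.29844657]
travel [0.0028, -0.0015, 0.1667] rot [-0.0, 0.0, 0.0] rows lin 1.6 rot 0.0
travel [0.0028, -0.0015, 0.24] rot [-0.0, 0.0, 0.0] rows lin 2.3 rot 0.0
```

>>> {"name": "apply_moves", "arguments": {"plan": [{"travel":[0.0028,-0.0015,0.08],"rot":[0,0,0]},{"travel":[0.0028,-0.0015,0.16],"rot":[0,0,0]},{"travel":[0.0028,-0.0015,0.2],"rot":[0,0,0]},{"travel":[0.0028,-0.0015,0.225],"rot":[0,0,0]},{"travel":[0.0028,-0.0015,0.24],"rot":[0,0,0]},{"travel":[0.0028,-0.0015,0.24],"rot":[0,0,0]},{"travel":[0.0028,-0.0015,0.24],"rot":[0,0,0]}]}}

```text
clock: 2.58
tcp_pos: [0.5736, -0.2721, 0.1577]
ee_rot: [-3.14, 0.002, -2.754]
wrist_force: [-0.0, -0.5, -0.2]
finger_gap: 0.051
```

```bash
python3 -c "
from h import *
applied([0.0028, -0.0015, 0.24],[0, 0, 0])"
python3 snap.py wrist 2; python3 -c "
from h import *
w=load('wrist2');P=wcloud(w);R=rpy(w['rot']);Q=(P-w['tcp'])@R
q=P[150:300,190:330].reshape(-1,3);k=(q[:,2]>.182)&(q[:,2]<.192)&(np.hypot(q[:,0]-.5724,q[:,1]+.2711)<.03);print(cv2.minEnclosingCircle(q[k][:,:2].astype(np.float32)),w['tcp'])
"
```

```text
2.62 tcp [ 0.5736 -0.272   0.1576] rot [-3.1401e+00  1.7000e-03 -2.7537e+00] gap 0.0514 F [0.8 0.6 0.3] err mm [ 0.8 -0.5  1.6] roterr deg [ 0.09 -0.1  -0.02] j [-0.19  0.46 -0.07  0.   -1.04 -0.99]
((0.5717977285385132, -0.27161332964897156), 0.029960086569190025) [ 0.57355652 -0.27198389  0.15760992]
```

View pics/wrist2.png

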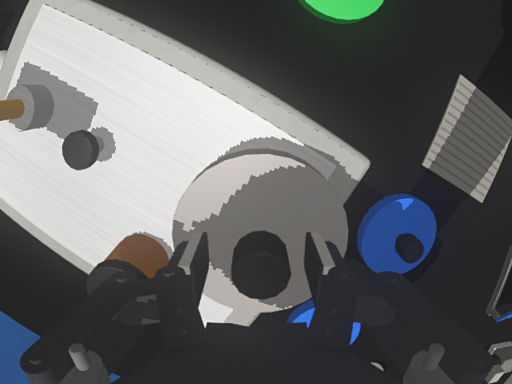

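The knob (262,265) sits between the pads, so I close and lift.

>>> {"name": "apply_moves", "arguments": {"plan": [{"travel":[0,0,0],"rot":[0,0,0]},{"travel":[0,0,0],"rot":[0,0,0]},{"travel":[0,0,0],"rot":[0,0,0]},{"travel":[0,0,0],"rot":[0,0,0]},{"travel":[0,0,0],"rot":[0,0,0]},{"travel":[0,0,0],"rot":[0,0,0]}], "gripper": -1, "grip_force": 40}}

```text
clock: 3.38
tcp_pos: [0.5732, -0.2717, 0.1571]
ee_rot: [-3.141, 0.001, -2.754]
wrist_force: [-0.2, 2.7, 5.4]
finger_gap: 0.0269
```

>>> {"name": "apply_moves", "arguments": {"plan": [{"travel":[0,0,-0.02],"rot":[0,0,0]},{"travel":[0,0,-0.06],"rot":[0,0,0]},{"travel":[0,0,-0.12],"rot":[0,0,0]},{"travel":[0,0,-0.12],"rot":[0,0,0]},{"travel":[0,0,-0.12],"rot":[0,0,0]}]}}

```text
clock: 4.0
tcp_pos: [0.5722, -0.2714, 0.2271]
ee_rot: [3.14, -0.001, -2.754]
wrist_force: [-0.2, -0.8, -2.0]
finger_gap: 0.0265
```

```bash
python3 -c "
from h import *
applied([0,0,-.12],[0, 0, 0])"
python3 snap.py wrist 3; python3 - <<'E'
from h import *
w=load('wrist1');P=wcloud(w);img=w['pixels'].astype(int)
g=np.zeros((384,512),bool);g[70:190,365:465]=(abs(P[70:190,365:465,2]-.003)<.006)&(img[70:190,365:465].min(2)>45)
g=cv2.morphologyEx(g.astype(np.uint8),cv2.MORPH_OPEN,np.ones((3,3)))
q=P[g>0];print(len(q),cv2.minAreaRect(q[:,:2].astype(np.float32)))
E
```

```text
4.05 tcp [ 0.572  -0.2714  0.2266] rot [ 3.1393e+00 -2.1000e-03 -2.7543e+00] gap 0.0271 F [ 0.8  0.2 -1.8] err mm [-0.8  0.1 -1.4] roterr deg [-0.13  0.12  0.01] j [-0.19  0.4   0.03 -0.   -1.2  -0.99]
4587 ((0.42900267243385315, -0.04183991253376007), (0.12645098567008972, 0.12368838489055634), 88.95934295654297)
```

View pics/wrist3.png

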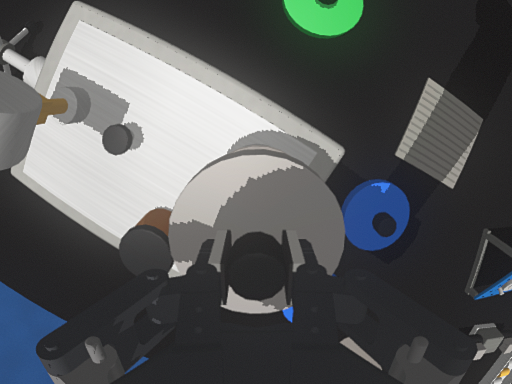

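```bash
python3 - <<'E'
from h import *
R=Rdown(-157.8)
rows([([.43,-.0425,z],R) for z in (.228,.06,.035)])
E
```

```text
travel [0.0761, 0.4433, 0.0] rot [-0.0, 0.0, 0.0] rows lin 4.3 rot 0.0
travel [0.0761, 0.4433, 0.28] rot [-0.0, 0.0, 0.0] rows lin 5.1 rot 0.0
travel [0.0761, 0.4433, 0.3217] rot [-0.0, 0.0, 0.0] rows lin 5.3 rot 0.0
```

>>> {"name": "apply_moves", "arguments": {"plan": [{"travel":[0.012,0.07,0],"rot":[0,0,0]},{"travel":[0.027,0.16,0],"rot":[0,0,0]},{"travel":[0.043,0.25,0],"rot":[0,0,0]},{"travel":[0.058,0.34,0],"rot":[0,0,0]},{"travel":[0.072,0.42,0],"rot":[0,0,0]},{"travel":[0.0761,0.4433,0.02],"rot":[0,0,0]},{"travel":[0.0761,0.4433,0.1],"rot":[0,0,0]},{"travel":[0.0761,0.4433,0.18],"rot":[0,0,0]},{"travel":[0.0761,0.4433,0.25],"rot":[0,0,0]},{"travel":[0.0761,0.4433,0.3],"rot":[0,0,0]},{"travel":[0.0761,0.4433,0.3217],"rot":[0,0,0]},{"travel":[0.0761,0.4433,0.3217],"rot":[0,0,0]}]}}

```text
clock: 5.55
tcp_pos: [0.4285, -0.0432, 0.0337]
ee_rot: [3.141, -0.005, -2.754]
wrist_force: [-0.3, 0.5, -1.9]
finger_gap: 0.0266
```

```bash
python3 -c "
from h import *
applied([0.0761, 0.4433, 0.3217],[0, 0, 0])"
python3 snap.py side 1; python3 - <<'E'
from h import *
a=cv2.imread('pics/side1.png');cv2.imwrite('pics/side1c.png',cv2.resize(a[90:290,220:420],None,fx=3,fy=3,interpolation=cv2.INTER_CUBIC))
E
```

```text
5.6 tcp [ 0.4294 -0.043   0.0346] rot [ 3.1414e+00 -2.4000e-03 -2.7537e+00] gap 0.0272 F [ 0.9 -0.1 -1.5] err mm [-0.6 -0.5 -0.4] roterr deg [-0.01  0.14 -0.02] j [ 0.28  0.33 -0.7   0.   -0.54 -1.46]
```

View pics/side1c.png

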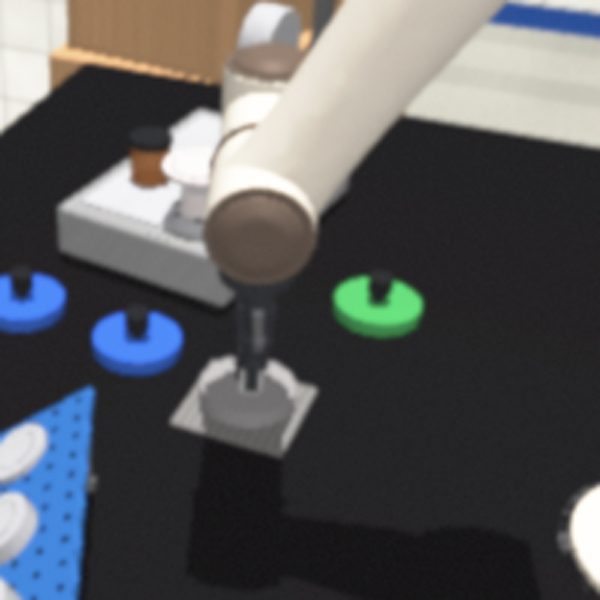

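The cover hangs over the mat, at about (247,405) in the crop. I lower it slowly.

>>> {"name": "apply_moves", "arguments": {"plan": [{"travel":[0,0,0.005],"rot":[0,0,0]},{"travel":[0,0,0.009],"rot":[0,0,0]},{"travel":[0,0,0.013],"rot":[0,0,0]},{"travel":[0,0,0.015],"rot":[0,0,0]},{"travel":[0,0,0.0167],"rot":[0,0,0]},{"travel":[0,0,0.0167],"rot":[0,0,0]}]}}

```text
clock: 6.35
tcp_pos: [0.43, -0.0428, 0.0252]
ee_rot: [3.142, -0.0, -2.754]
wrist_force: [-0.5, 0.7, -1.4]
finger_gap: 0.0266
```

>>> {"name": "apply_moves", "arguments": {"plan": [{"travel":[0,0,0.001],"rot":[0,0,0]},{"travel":[0,0,0.002],"rot":[0,0,0]},{"travel":[0,0,0.002],"rot":[0,0,0]}]}}

```text
clock: 6.72
tcp_pos: [0.4301, -0.0428, 0.0241]
ee_rot: [-3.142, 0.0, -2.754]
wrist_force: [0.4, 0.4, -1.3]
finger_gap: 0.0273
```

>>> {"name": "apply_moves", "arguments": {"plan": [{"travel":[0,0,0.001],"rot":[0,0,0]},{"travel":[0,0,0.002],"rot":[0,0,0]},{"travel":[0,0,0.002],"rot":[0,0,0]}]}}

```text
clock: 7.1
tcp_pos: [0.4301, -0.0428, 0.024]
ee_rot: [-3.141, 0.0, -2.753]
wrist_force: [-3.6, 1.6, 11.3]
finger_gap: 0.0268
```

Contact is confirmed at +11 N. I ease off and open.

>>> {"name": "apply_moves", "arguments": {"plan": [{"travel":[0,0,-0.0015],"rot":[0,0,0]},{"travel":[0,0,-0.0015],"rot":[0,0,0]}]}}

```text
clock: 7.35
tcp_pos: [0.4302, -0.0427, 0.024]
ee_rot: [-3.142, 0.0, -2.754]
wrist_force: [-0.2, 0.1, 3.6]
finger_gap: 0.027
```

>>> {"name": "apply_moves", "arguments": {"plan": [{"travel":[0,0,0],"rot":[0,0,0]},{"travel":[0,0,0],"rot":[0,0,0]},{"travel":[0,0,0],"rot":[0,0,0]},{"travel":[0,0,0],"rot":[0,0,0]},{"travel":[0,0,-0.02],"rot":[0,0,0]},{"travel":[0,0,-0.07],"rot":[0,0,0]},{"travel":[0,0,-0.15],"rot":[0,0,0]},{"travel":[0,0,-0.25],"rot":[0,0,0]},{"travel":[0,0,-0.36],"rot":[0,0,0]},{"travel":[0,0,-0.36],"rot":[0,0,0]}], "gripper": 0.2}}

```text
clock: 8.6
tcp_pos: [0.4326, -0.0424, 0.2458]
ee_rot: [-3.139, 0.013, -2.753]
wrist_force: [-0.0, 0.7, 0.0]
finger_gap: 0.0514
```

```bash
python3 -c "
from h import *
for z in (.0167,.002,.002,-.0015,-.36): applied([0,0,z],[0, 0, 0])"
python3 snap.py wrist 4; python3 - <<'E'
from h import *
th=np.radians(22.2);X=np.array([np.cos(th),np.sin(th),0]);Y=np.array([-np.sin(th),np.cos(th),0])
n=X*np.sin(np.radians(35))+np.array([0,0,np.cos(np.radians(35))]);mid=np.array([.5253,.2933,.078])
R=Rdown(-157.8,35)
# hover: tcp 110mm above face along n
c=mid+Y*.1
p,_=getcmd();print('cmd',p)
rows([([.50,.30,.34],R),(c+n*.14,R)]);print(c+n*.14)
E
```

```text
8.65 tcp [ 0.4311 -0.0425  0.2432] rot [-3.1406  0.0075 -2.7538] gap 0.0509 F [-1.   0.1 -0.4] err mm [ 1.1 -0.   3.7] roterr deg [ 0.05 -0.43 -0.01] j [ 0.28  0.04 -0.42  0.   -1.11 -1.46]
cmd [ 0.429975   -0.04249089  0.23946   ]
travel [-0.3238, 0.4844, -0.1676] rot [-0.0, 0.1944, 0.0] rows lin 5.8 rot 3.3
travel [-0.4924, 0.6248, 0.078] rot [-0.0, 0.1944, 0.0] rows lin 7.7 rot 3.3
[0.56186398 0.41622794 0.19268129]
```

View pics/wrist4.png

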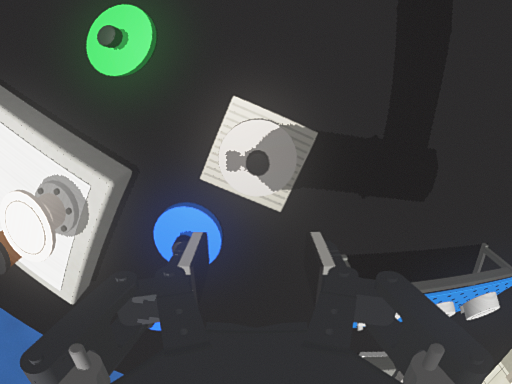

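The cover stands upright, centred on the mat at (258,160), and the plate is bare at (30,220). Next I hover over the thick weight with the tool tilted 35°.

>>> {"name": "apply_moves", "arguments": {"plan": [{"travel":[-0.06,0.08,-0.05],"rot":[0,0.04,0]},{"travel":[-0.12,0.16,-0.12],"rot":[0,0.08,0]},{"travel":[-0.18,0.26,-0.16],"rot":[0,0.12,0]},{"travel":[-0.24,0.36,-0.16],"rot":[0,0.16,0]},{"travel":[-0.33,0.44,-0.14],"rot":[0,0.1944,0]},{"travel":[-0.4,0.52,-0.1],"rot":[0,0.1944,0]},{"travel":[-0.46,0.6,-0.04],"rot":[0,0.1944,0]},{"travel":[-0.4924,0.6248,0.03],"rot":[0,0.1944,0]},{"travel":[-0.4924,0.6248,0.078],"rot":[0,0.1944,0]},{"travel":[-0.4924,0.6248,0.078],"rot":[0,0.1944,0]},{"travel":[-0.4924,0.6248,0.078],"rot":[0,0.1944,0]}], "gripper": 1}}

```text
clock: 10.02
tcp_pos: [0.562, 0.4153, 0.1932]
ee_rot: [-3.14, -0.611, -2.755]
wrist_force: [-0.2, -0.0, 0.7]
finger_gap: 0.0855
```

```bash
python3 -c "
from h import *
applied([-0.4924, 0.6248, 0.078],[0, 0.1944, 0])"
python3 snap.py wrist 5
```

```text
10.07 tcp [0.5625 0.4153 0.1951] rot [-3.1414 -0.608  -2.7544] gap 0.0857 F [ 0.5 -0.7  1.2] err mm [ 0.6 -0.9  2.4] roterr deg [ 0.   -0.16  0.01] j [ 0.77  0.88  0.78 -0.24 -2.03 -2.  ]
```

View pics/wrist5.png

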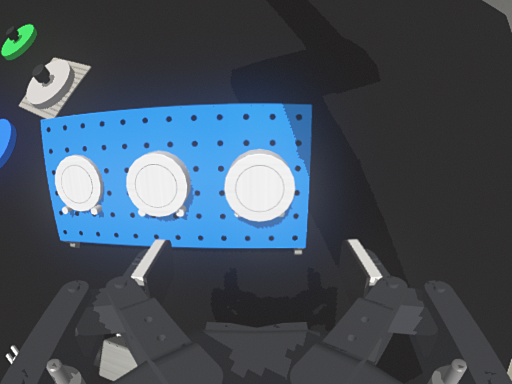

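The three discs show at (260,187) thick, (158,183) medium and (78,182) thin. Next is a plane and circle fit from depth.

```bash
cat > rackfit.py <<'E'
from h import *
import sys
w=load(sys.argv[1]);P=wcloud(w);img=w['pixels'];hsv=cv2.cvtColor(img,cv2.COLOR_BGR2HSV)
R=rpy(w['rot']);tcp=w['tcp']
blue=(hsv[...,0]>95)&(hsv[...,0]<125)&(hsv[...,1]>120)&(hsv[...,2]>60)&(P[...,2]>.03)&(P[...,2]<.13)
blue[:90]=0;blue[255:]=0
pts=P[blue&(w['depth']>0)]
for _ in range(5):
    A=np.c_[pts[:,:2],np.ones(len(pts))];co=np.linalg.lstsq(A,pts[:,2],rcond=None)[0];pts=pts[abs(pts[:,2]-A@co)<.004]
n=np.array([-co[0],-co[1],1]);n/=np.linalg.norm(n)
print('tilt',np.degrees(np.arccos(n[2])),'dir',np.degrees(np.arctan2(n[1],n[0])))
o=np.array([.5253,.2933,0]);o[2]=co@[o[0],o[1],1]
Y=np.cross([0,0,1],n);Y/=np.linalg.norm(Y);D=np.cross(Y,n)
L=np.stack([(P-o)@D,(P-o)@Y,(P-o)@n],-1)
q=np.stack([(pts-o)@D,(pts-o)@Y],-1).astype(np.float32);r=cv2.minAreaRect(q);print('board',r,'centre world',o+D*r[0][0]+Y*r[0][1])
for y0 in(.1,0,-.1):
    for hh in (.028,.018,.008):
        k=(abs(L[...,2]-hh)<.003)&(np.hypot(L[...,0],L[...,1]-y0)<.045)&(w['depth']>0)
        if hh==.008: k&=hsv[...,1]<80
        if k.sum()>600:
            a=L[k][:,:2].astype(np.float32);(c,rad)=cv2.minEnclosingCircle(a)
            cw=o+D*c[0]+Y*c[1];print('place',y0,'h',np.median(L[k][:,2]).round(4),k.sum(),'ctr',np.round(c,4),'rad',round(rad,4),'foot world',cw.round(4));break
Q=(P-tcp)@R
m=(Q[...,2]<0.01)&(Q[...,2]>-.06)&(w['depth']>0)&(abs(Q[...,0])<.02)
print('tips max z',np.percentile(Q[m&(Q[...,1]<0)][:,2],[90,99,100]),np.percentile(Q[m&(Q[...,1]>0)][:,2],[90,99,100]))
E
python3 rackfit.py wrist5
```

```text
tilt 35.07812092590849 dir 22.373538337928615
board ((-9.367614984512329e-05, 0.0005287677049636841), (0.15098756551742554, 0.30128219723701477), 0.07814375311136246) centre world [0.52502784 0.29375978 0.07759384]
place 0.1 h 0.0282 3726 ctr [-0.0002  0.101 ] rad 0.0322 foot world [0.4867 0.3867 0.0776]
place 0 h 0.0181 3037 ctr [-0.      0.0008] rad 0.0324 foot world [0.5249 0.2941 0.0776]
place -0.1 h 0.0081 2039 ctr [ 0.0034 -0.0984] rad 0.0361 foot world [0.5653 0.2034 0.0756]
tips max z [-0.01932964 -0.01195614 -0.00994609] [-0.01921496 -0.011622   -0.00915254]
```

```bash
python3 - <<'E'
from h import *
R=Rdown(-157.7,35);n=-R[:,2];f=np.array([.4867,.3867,.0776])
from station import monitor
s=monitor.get_state();print(s['tcp_pos'],getcmd()[0])
rows([(f+n*.05,R),(f+n*-.002,R)])
E
```

```text
[0.56245376 0.4153272  0.19509706] [0.56183621 0.41623826 0.19266   ]
travel [0.0002, 0.0018, 0.1509] rot [0.0003, 0.0, -0.0004] rows lin 1.4 rot 0.0
travel [0.0003, 0.0017, 0.2376] rot [0.0003, 0.0, -0.0004] rows lin 2.3 rot 0.0
```

>>> {"name": "apply_moves", "arguments": {"plan": [{"travel":[0.0002,0.0018,0.07],"rot":[0,0,0]},{"travel":[0.0002,0.0018,0.13],"rot":[0,0,0]},{"travel":[0.0002,0.0018,0.17],"rot":[0,0,0]},{"travel":[0.0002,0.0018,0.2],"rot":[0,0,0]},{"travel":[0.0003,0.0018,0.22],"rot":[0,0,0]},{"travel":[0.0003,0.0018,0.232],"rot":[0,0,0]},{"travel":[0.0003,0.0018,0.2376],"rot":[0,0,0]},{"travel":[0.0003,0.0018,0.2376],"rot":[0,0,0]},{"travel":[0.0003,0.0018,0.2376],"rot":[0,0,0]}]}}

```text
clock: 11.2
tcp_pos: [0.486, 0.3862, 0.0765]
ee_rot: [3.141, -0.61, -2.754]
wrist_force: [0.2, 1.1, -0.2]
finger_gap: 0.0853
```

```bash
python3 -c "
from h import *
applied([0.0003, 0.0018, 0.2376],[0, 0, 0])"
python3 snap.py wrist 6; python3 - <<'E'
from h import *
w=load('wrist6');P=wcloud(w);R=rpy(w['rot']);Q=(P-w['tcp'])@R
f=np.array([.4867,.3867,.0776]);print('foot in tool mm',((f-w['tcp'])@R*1e3).round(1))
k=(abs(Q[...,1])<.036)&(abs(Q[...,0])<.045)&(Q[...,2]<-.015)&(Q[...,2]>-.045)&(w['depth']>0)
q=Q[k];print(k.sum(),np.percentile(q[:,2],[5,50,95]));z=np.median(q[:,2]);q=q[abs(q[:,2]-z)<.002];print(cv2.minEnclosingCircle(q[:,:2].astype(np.float32)))
E
```

```text
11.25 tcp [0.4859 0.3862 0.0765] rot [ 3.1414 -0.61   -2.7538] gap 0.0852 F [-0.7  0.7 -0. ] err mm [ 0.3 -0.1  0.5] roterr deg [-0.   -0.04 -0.01] j [ 0.81  0.82  0.34 -0.24 -1.66 -1.95]
foot in tool mm [-0.1  0.2 -1.5]
13672 [-0.03061255 -0.02959709 -0.02367114]
((-4.588663068716414e-05, -0.00024816833320073783), 0.032268326729536057)
```

View pics/wrist6.png

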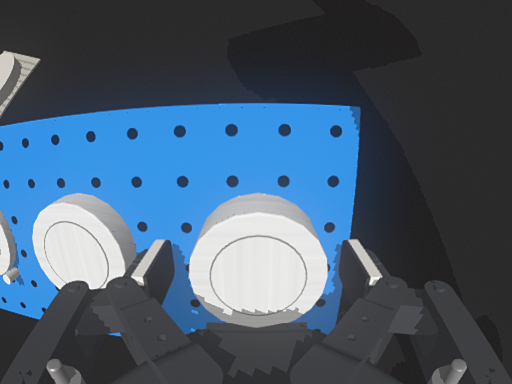

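The thick disc is centred between the jaws, offset under 0.3 mm and radius 32.3 mm. I close on it and lift along the normal.

>>> {"name": "apply_moves", "arguments": {"plan": [{"travel":[0,0,0],"rot":[0,0,0]},{"travel":[0,0,0],"rot":[0,0,0]},{"travel":[0,0,0],"rot":[0,0,0]},{"travel":[0,0,0],"rot":[0,0,0]},{"travel":[0,0,0],"rot":[0,0,0]}], "gripper": -1, "grip_force": 90}}

```text
clock: 11.88
tcp_pos: [0.4861, 0.387, 0.0768]
ee_rot: [3.14, -0.608, -2.753]
wrist_force: [1.3, 4.5, 5.3]
finger_gap: 0.0623
```

>>> {"name": "apply_moves", "arguments": {"plan": [{"travel":[0,0,-0.01],"rot":[0,0,0]},{"travel":[0,0,-0.03],"rot":[0,0,0]},{"travel":[0,0,-0.08],"rot":[0,0,0]},{"travel":[0,0,-0.15],"rot":[0,0,0]},{"travel":[0,0,-0.22],"rot":[0,0,0]},{"travel":[0,0,-0.25],"rot":[0,0,0]},{"travel":[0,0,-0.25],"rot":[0,0,0]},{"travel":[0,0,-0.25],"rot":[0,0,0]}]}}

```text
clock: 12.88
tcp_pos: [0.5647, 0.418, 0.1972]
ee_rot: [-3.14, -0.614, -2.755]
wrist_force: [0.2, -0.4, -6.8]
finger_gap: 0.0619
```

```bash
python3 -c "
from h import *
applied([0,0,-.25],[0, 0, 0])"
python3 snap.py wrist 7; cat > held.py <<'E'
from h import *
import sys
w=load(sys.argv[1]);P=wcloud(w);R=rpy(w['rot']);Q=(P-w['tcp'])@R
k=(abs(Q[...,1])<.033)&(abs(Q[...,0])<.045)&(Q[...,2]<-.005)&(Q[...,2]>-.045)&(w['depth']>0)
k[:200]=0
q=Q[k];z=np.median(q[:,2]);
for _ in range(4):
    q=q[abs(q[:,2]-z)<.002] if _==0 else q[abs(q[:,2]-A@co)<.0015]
    A=np.c_[q[:,:2],np.ones(len(q))];co=np.linalg.lstsq(A,q[:,2],rcond=None)[0]
print(len(q),'top face z in tool',z,'slope deg',np.degrees(co[:2]),cv2.minEnclosingCircle(q[:,:2].astype(np.float32)))
k=k&(abs(Q[...,2]-z)<.0025)
print('ext',Q[k].min(0),Q[k].max(0))
m=(Q[...,2]<0.01)&(Q[...,2]>-.06)&(w['depth']>0)&(abs(Q[...,0])<.02)&(abs(Q[...,1])>.033)&(abs(Q[...,1])<.05)
print('tips',np.percentile(Q[m][:,2],[90,99,100]))
E
python3 held.py wrist7
```

```text
12.93 tcp [0.5645 0.418  0.1973] rot [-3.1402 -0.6145 -2.7548] gap 0.0621 F [ 0.7 -0.6 -6.2] err mm [-0.7 -0.8 -1.5] roterr deg [0.05 0.21 0.03] j [ 0.77  0.89  0.8  -0.24 -2.05 -2.  ]
12500 top face z in tool -0.02894027375013323 slope deg [0.02176872 0.18770501] ((0.0020031395833939314, 3.4148248232668266e-05), 0.03443994000554085)
ext [-0.03140279 -0.03287864 -0.03143045] [ 0.0316939   0.03296043 -0.02644653]
tips [-0.02276354 -0.01127541 -0.00681091]
```

View pics/wrist7.png

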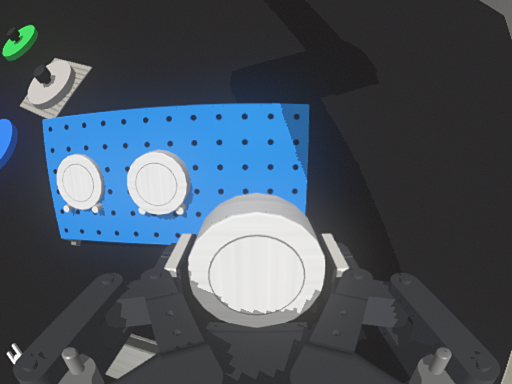

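Disc held square to the tool, with its top face at -29 mm and its bottom at about -1 mm. Next I find the plate centre now that the cover is off.

```bash
python3 snap.py top 2; cat > plate.py <<'E'
from h import *
import sys
n=sys.argv[1]; z0=float(sys.argv[2]) if len(sys.argv)>2 else .15
w=load(n);P=wcloud(w) if n.startswith('wrist') else cloud(w)
for tol in(.003,.005):
    m=((abs(P[...,2]-z0)<tol)&(np.hypot(P[...,0]-.5725,P[...,1]+.271)<.06)&(w['depth']>0)).astype(np.uint8)
    nn,l,st,ce=cv2.connectedComponentsWithStats(m);i=1+st[1:,4].argmax();q=P[l==i]
    print(n,tol,len(q),'z',np.median(q[:,2]),cv2.minEnclosingCircle(q[:,:2].astype(np.float32)),'ext ctr',((q.min(0)+q.max(0))/2).round(4),np.ptp(q,axis=0).round(4), 'mean',q.mean(0).round(4))
    k=max(cv2.findContours((l==i).astype(np.uint8),0,1)[0],key=cv2.contourArea)[:,0]
    if not n.startswith('wrist'):
        e=cv2.fitEllipse(k);print(e,onplane(w,*e[0],z0))
E
python3 plate.py wrist4; python3 plate.py top2
python3 -c "
import cv2
a=cv2.imread('pics/top2.png');cv2.imwrite('pics/top2c.png',cv2.resize(a[120:250,335:512],None,fx=4,fy=4,interpolation=cv2.INTER_CUBIC))"
```

```text
12.97 tcp [0.5645 0.4181 0.1976] rot [-3.1403 -0.614  -2.7546] gap 0.0616 F [-0.1 -0.5 -6.7] err mm [-0.7 -0.7 -1.2] roterr deg [0.06 0.19 0.02] j [ 0.77  0.89  0.8  -0.24 -2.05 -2.  ]
wrist4 0.003 2746 z 0.14966267047055357 ((0.5727425813674927, -0.27005791664123535), 0.045017458498477936) ext ctr [ 0.5727 -0.2706  0.1494] [0.0889 0.0879 0.0047] mean [ 0.5692 -0.2684  0.1496]
wrist4 0.005 2828 z 0.14963013920837304 ((0.5727425813674927, -0.27005791664123535), 0.045017458498477936) ext ctr [ 0.5727 -0.2706  0.1484] [0.0889 0.0879 0.0067] mean [ 0.5685 -0.2678  0.1495]
top2 0.003 909 z 0.15042155494848802 ((0.5732098817825317, -0.27094876766204834), 0.04439930617809296) ext ctr [ 0.5735 -0.2712  0.15  ] [0.088 0.088 0.006] mean [ 0.5735 -0.2709  0.1504]
((385.9314880371094, 189.67283630371094), (34.34482955932617, 36.15835952758789), 125.51693725585938) [ 0.57336959 -0.27083682  0.15      ]
top2 0.005 1026 z 0.15054477811052633 ((0.5732098817825317, -0.27094876766204834), 0.04439930617809296) ext ctr [ 0.5735 -0.2712  0.15  ] [0.088  0.088  0.0098] mean [ 0.5729 -0.2705  0.1505]
((385.90618896484375, 189.81912231445312), (34.64530944824219, 36.56533432006836), 122.07907104492188) [ 0.57301416 -0.27074639  0.15      ]
```

View pics/top2c.png

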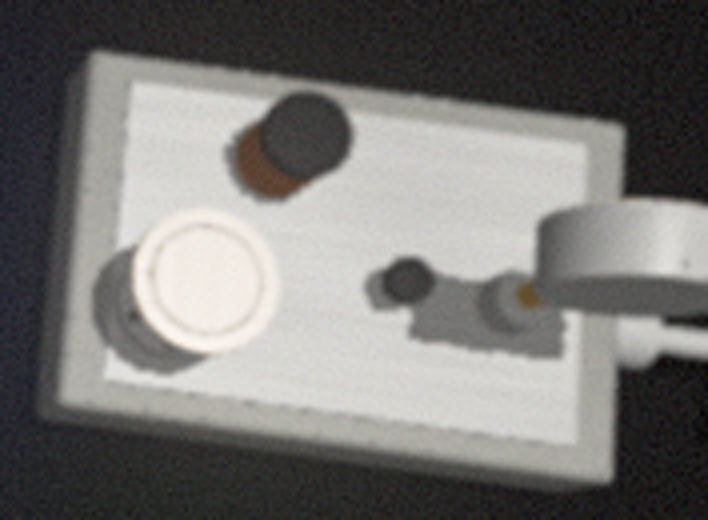

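The plate centre is about (0.573, -0.271), with wrist and top views agreeing within 1 mm. I carry the weight over.

```bash
python3 - <<'E'
from h import *
R=Rdown(-157.7,35);R0=Rdown(-157.7)
rows([([.565,.38,.26],R),([.55,.10,.32],R0)])
p,_=getcmd()
setcmd([.55,.10,.32],R0); rows([([.573,-.2707,.28],R0)]);
p_=p; import json
E
git -C . status >/dev/null 2>&1; python3 -c "
from h import *
# restore
R=np.array(Rdown(-157.8,0))
"
echo
```

```text
travel [0.0788, -0.0597, -0.0693] rot [0.0003, 0.0, -0.0004] rows lin 1.2 rot 0.0
travel [0.2995, -0.4823, -0.0368] rot [0.0002, -0.1944, -0.0005] rows lin 5.5 rot 3.3
travel [0.199, -0.5862, 0.0667] rot [0.0, 0.0, 0.0] rows lin 6.0 rot 0.0
```

>>> {"name": "apply_moves", "arguments": {"plan": [{"travel":[0.04,-0.03,-0.05],"rot":[0,0,0]},{"travel":[0.0788,-0.07,-0.09],"rot":[0,-0.02,0]},{"travel":[0.12,-0.14,-0.11],"rot":[0.0001,-0.06,-0.0001]},{"travel":[0.17,-0.22,-0.1],"rot":[0.0001,-0.1,-0.0002]},{"travel":[0.22,-0.3,-0.08],"rot":[0.0001,-0.14,-0.0003]},{"travel":[0.26,-0.38,-0.06],"rot":[0.0002,-0.175,-0.0004]},{"travel":[0.2995,-0.46,-0.0368],"rot":[0.0002,-0.1944,-0.0005]},{"travel":[0.2995,-0.4823,-0.0368],"rot":[0.0002,-0.1944,-0.0005]}]}}

```text
clock: 13.98
tcp_pos: [0.5458, 0.0956, 0.3213]
ee_rot: [-3.142, -0.003, -2.755]
wrist_force: [0.4, 1.7, -5.1]
finger_gap: 0.0617
```

>>> {"name": "apply_moves", "arguments": {"plan": [{"travel":[0.02,-0.06,0],"rot":[0,0,0]},{"travel":[0.05,-0.14,0],"rot":[0,0,0]},{"travel":[0.08,-0.23,0],"rot":[0,0,0]},{"travel":[0.11,-0.32,0.02],"rot":[0,0,0]},{"travel":[0.14,-0.41,0.04],"rot":[0,0,0]},{"travel":[0.17,-0.5,0.06],"rot":[0,0,0]},{"travel":[0.19,-0.56,0.0667],"rot":[0,0,0]},{"travel":[0.199,-0.5862,0.0667],"rot":[0,0,0]},{"travel":[0.199,-0.5862,0.0667],"rot":[0,0,0]},{"travel":[0.199,-0.5862,0.0667],"rot":[0,0,0]}]}}

```text
clock: 15.22
tcp_pos: [0.573, -0.2698, 0.2802]
ee_rot: [3.141, -0.001, -2.751]
wrist_force: [0.7, 0.7, -6.5]
finger_gap: 0.0616
```

```bash
python3 -c "
from h import *
applied([0.199, -0.5862, 0.0667],[0, 0, 0])"
python3 snap.py wrist 8; python3 held.py wrist8; python3 plate.py wrist8
python3 -c "
from h import *
rows([([.573,-.2707,z],Rdown(-157.7)) for z in (.2,.17,.16)])"
```

```text
15.28 tcp [ 0.5731 -0.2696  0.2805] rot [ 3.1411e+00 -1.0000e-04 -2.7506e+00] gap 0.0615 F [-1.1  1.3 -5.9] err mm [0.1 1.1 0.5] roterr deg [-0.03  0.01 -0.1 ] j [-0.18  0.37  0.11 -0.   -1.31 -0.99]
12528 top face z in tool -0.02930407421424008 slope deg [-0.0064014   0.16406493] ((0.0027918487321585417, 8.846016862662509e-05), 0.03454575687646866)
ext [-0.03021988 -0.03299967 -0.03177999] [ 0.03276704  0.03299597 -0.02680531]
tips [-0.02266458 -0.01139195 -0.00771502]
wrist8 0.003 4653 z 0.14966139041339202 ((0.5721497535705566, -0.2716384828090668), 0.04391619563102722) ext ctr [ 0.5677 -0.2715  0.1497] [0.0783 0.0873 0.0054] mean [ 0.5619 -0.2761  0.1496]
wrist8 0.005 4669 z 0.1496589422952014 ((0.5721497535705566, -0.2716384828090668), 0.04391619563102722) ext ctr [ 0.5677 -0.2715  0.1488] [0.0783 0.0873 0.0073] mean [ 0.5618 -0.2761  0.1496]
travel [-0.0, 0.0, 0.1333] rot [0.0, 0.0, 0.0] rows lin 1.3 rot 0.0
travel [-0.0, 0.0, 0.1833] rot [0.0, 0.0, 0.0] rows lin 1.8 rot 0.0
travel [-0.0, 0.0, 0.2] rot [0.0, 0.0, 0.0] rows lin 1.9 rot 0.0
```

View pics/wrist8.png

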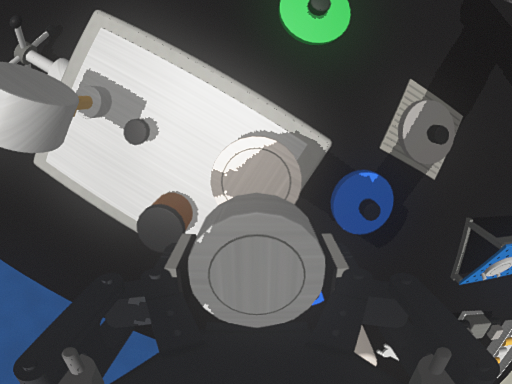

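>>> {"name": "apply_moves", "arguments": {"plan": [{"travel":[0,0,0.05],"rot":[0,0,0]},{"travel":[0,0.0005,0.11],"rot":[0,0,0]},{"travel":[0,-0.0005,0.16],"rot":[0,0,0]},{"travel":[0,-0.0005,0.185],"rot":[0,0,0]},{"travel":[0,-0.0005,0.2],"rot":[0,0,0]},{"travel":[0,-0.0005,0.2],"rot":[0,0,0]},{"travel":[0,-0.0005,0.2],"rot":[0,0,0]}]}}

```text
clock: 16.15
tcp_pos: [0.5741, -0.2715, 0.1618]
ee_rot: [-3.14, 0.002, -2.752]
wrist_force: [0.2, -0.7, -5.9]
finger_gap: 0.0617
```

```bash
python3 -c "
from h import *
applied([0,-0.0005,.2],[0, 0, 0])"
python3 snap.py wrist 9; python3 held.py wrist9; python3 plate.py wrist9; python3 plate.py wrist9 .19
```

```text
16.2 tcp [ 0.574  -0.2715  0.1617] rot [-3.1398e+00  1.9000e-03 -2.7520e+00] gap 0.0617 F [ 1.4 -0.5 -6.8] err mm [ 0.9 -0.5  1.7] roterr deg [ 0.1  -0.11 -0.02] j [-0.19  0.45 -0.07  0.   -1.05 -0.99]
12526 top face z in tool -0.02960282264485272 slope deg [0.00365872 0.1763171 ] ((0.002481675473973155, 1.3918694094172679e-05), 0.03454966098070145)
ext [-0.03107319 -0.03295362 -0.03206686] [ 0.0321076   0.03299757 -0.02710502]
tips [-0.02276277 -0.0117739  -0.00855392]
wrist9 0.003 5264 z 0.1495222926580008 ((0.5712832808494568, -0.2719506025314331), 0.04355209693312645) ext ctr [ 0.5586 -0.2728  0.1493] [0.0593 0.0841 0.0045] mean [ 0.5483 -0.2801  0.1495]
wrist9 0.005 5333 z 0.14951376193194948 ((0.5712832808494568, -0.2719506025314331), 0.04355209693312645) ext ctr [ 0.5585 -0.2728  0.1483] [0.0595 0.0841 0.0065] mean [ 0.5481 -0.2802  0.1495]
wrist9 0.003 13180 z 0.19133987497076368 ((0.5670241117477417, -0.2790619432926178), 0.041210565716028214) ext ctr [ 0.5738 -0.2781  0.19  ] [0.0635 0.0769 0.006 ] mean [ 0.5702 -0.2742  0.1913]
wrist9 0.005 13722 z 0.19133578469040158 ((0.5670766830444336, -0.2752889394760132), 0.044745057821273804) ext ctr [ 0.5738 -0.2753  0.19  ] [0.0635 0.0826 0.01  ] mean [ 0.5698 -0.2741  0.1912]
```

View pics/wrist9.png

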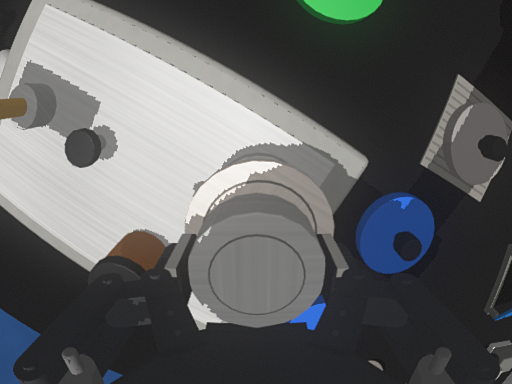

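>>> {"name": "apply_moves", "arguments": {"plan": [{"travel":[0.0008,0,0.004],"rot":[0,0,0]},{"travel":[0.0008,0,0.008],"rot":[0,0,0]},{"travel":[0.0008,0,0.012],"rot":[0,0,0]},{"travel":[0.0008,0,0.015],"rot":[0,0,0]},{"travel":[0.0008,0,0.0165],"rot":[0,0,0]},{"travel":[0.0008,0,0.0165],"rot":[0,0,0]}]}}

```text
clock: 16.95
tcp_pos: [0.5728, -0.2715, 0.1504]
ee_rot: [-3.142, -0.0, -2.752]
wrist_force: [0.2, -0.1, -6.2]
finger_gap: 0.0616
```

>>> {"name": "apply_moves", "arguments": {"plan": [{"travel":[0,0,0.001],"rot":[0,0,0]},{"travel":[0,0,0.001],"rot":[0,0,0]},{"travel":[0,0,0.001],"rot":[0,0,0]}]}}

```text
clock: 17.32
tcp_pos: [0.5728, -0.2715, 0.1499]
ee_rot: [-3.141, 0.0, -2.752]
wrist_force: [-0.7, -0.3, -6.3]
finger_gap: 0.0619
```

>>> {"name": "apply_moves", "arguments": {"plan": [{"travel":[0,0,0.001],"rot":[0,0,0]},{"travel":[0,0,0.0015],"rot":[0,0,0]},{"travel":[0,0,0.0015],"rot":[0,0,0]}]}}

```text
clock: 17.7
tcp_pos: [0.5728, -0.2714, 0.1489]
ee_rot: [-3.142, -0.0, -2.752]
wrist_force: [0.5, 1.0, -6.2]
finger_gap: 0.0619
```

>>> {"name": "apply_moves", "arguments": {"plan": [{"travel":[0,0,0.001],"rot":[0,0,0]},{"travel":[0,0,0.0015],"rot":[0,0,0]},{"travel":[0,0,0.0015],"rot":[0,0,0]}]}}

```text
clock: 18.08
tcp_pos: [0.5728, -0.2714, 0.1481]
ee_rot: [-3.141, 0.0, -2.752]
wrist_force: [-0.1, 0.2, -5.4]
finger_gap: 0.062
```

>>> {"name": "apply_moves", "arguments": {"plan": [{"travel":[0,0,0.0008],"rot":[0,0,0]},{"travel":[0,0,0.001],"rot":[0,0,0]},{"travel":[0,0,0.001],"rot":[0,0,0]}]}}

```text
clock: 18.45
tcp_pos: [0.5728, -0.2715, 0.148]
ee_rot: [-3.141, 0.0, -2.752]
wrist_force: [-1.6, 0.6, 0.1]
finger_gap: 0.0614
```

The weight is fully supported, with the force gone from -6 N to 0. I release and retreat.

>>> {"name": "apply_moves", "arguments": {"plan": [{"travel":[0,0,0],"rot":[0,0,0]},{"travel":[0,0,0],"rot":[0,0,0]},{"travel":[0,0,0],"rot":[0,0,0]},{"travel":[0,0,0],"rot":[0,0,0]},{"travel":[0,0,-0.02],"rot":[0,0,0]},{"travel":[0,0,-0.07],"rot":[0,0,0]},{"travel":[0,0,-0.15],"rot":[0,0,0]},{"travel":[0,0,-0.22],"rot":[0,0,0]},{"travel":[0,0,-0.22],"rot":[0,0,0]},{"travel":[0,0,-0.22],"rot":[0,0,0]}], "gripper": 1}}

```text
clock: 19.7
tcp_pos: [0.5725, -0.2712, 0.2795]
ee_rot: [3.141, 0.0, -2.752]
wrist_force: [-0.8, 0.0, -0.4]
finger_gap: 0.0854
```

```bash
python3 -c "
from h import *
applied([.0008,0,.0165],[0,0,0])
for z in (.001,.0015,.0015,.001,-.22): applied([0,0,z],[0, 0, 0])"
python3 snap.py wrist 10; python3 plate.py wrist10; python3 plate.py wrist10 .178
```

```text
19.75 tcp [ 0.5722 -0.2712  0.2786] rot [ 3.1403e+00 -1.2000e-03 -2.7523e+00] gap 0.0855 F [ 0.3  0.4 -0.4] err mm [-0.4  0.  -0.5] roterr deg [-0.07  0.07 -0.  ] j [-0.19  0.37  0.11 -0.   -1.31 -0.99]
wrist10 0.003 2082 z 0.1494027609740688 ((0.5722106099128723, -0.27111151814460754), 0.04427548870444298) ext ctr [ 0.5723 -0.2716  0.1501] [0.0873 0.0868 0.0058] mean [ 0.5568 -0.2756  0.1494]
wrist10 0.005 2118 z 0.14940347606433357 ((0.5722106099128723, -0.27111151814460754), 0.04427548870444298) ext ctr [ 0.5722 -0.2716  0.15  ] [0.0874 0.0868 0.0099] mean [ 0.5565 -0.2757  0.1494]
wrist10 0.003 4006 z 0.17761393181106627 ((0.5727465152740479, -0.27219805121421814), 0.03215775266289711) ext ctr [ 0.5727 -0.2727  0.1776] [0.0638 0.0623 0.0052] mean [ 0.5717 -0.2729  0.1776]
wrist10 0.005 4026 z 0.17760945032104145 ((0.5727465152740479, -0.27219805121421814), 0.03215775266289711) ext ctr [ 0.5727 -0.2727  0.1766] [0.0638 0.0623 0.0071] mean [ 0.5716 -0.2729  0.1776]
```

View pics/wrist10.png

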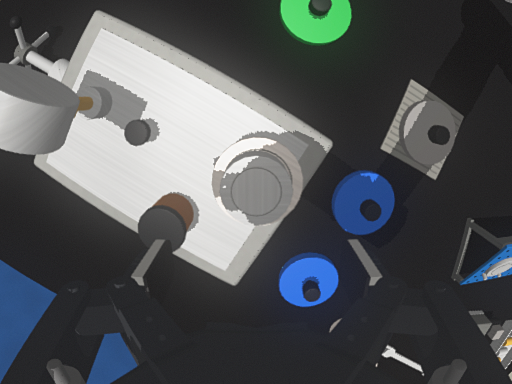

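The thick disc sits flat, about 1 mm off the plate centre. Next is the medium weight.

```bash
cp cmd.json cmd_bak.json; python3 - <<'E'
from h import *
R0=Rdown(-157.7);R=Rdown(-157.7,35);n=-R[:,2];f=np.array([.5249,.2941,.0776])
rows([([.56,-.05,.32],R0)])
setcmd([.56,-.05,.32],R0)
rows([(f+n*.10,R)])
setcmd(f+n*.10,R); rows([(f-n*.005,R)])
E
cp cmd_bak.json cmd.json
```

```text
travel [-0.1204, 0.3491, -0.0682] rot [0.0, 0.0, 0.0] rows lin 3.6 rot 0.0
travel [-0.2591, 0.5528, 0.2675] rot [0.0, 0.1944, -0.0] rows lin 6.4 rot 3.3
travel [-0.0, -0.0, 0.175] rot [0.0, 0.0, 0.0] rows lin 1.7 rot 0.0
```

>>> {"name": "apply_moves", "arguments": {"plan": [{"travel":[-0.03,0.09,-0.04],"rot":[0,0,0]},{"travel":[-0.06,0.18,-0.0682],"rot":[0,0,0]},{"travel":[-0.09,0.27,-0.0682],"rot":[0,0,0]},{"travel":[-0.1204,0.3491,-0.0682],"rot":[0,0,0]}]}}

```text
clock: 20.25
tcp_pos: [0.5593, -0.0484, 0.3194]
ee_rot: [3.141, -0.002, -2.752]
wrist_force: [0.3, 0.6, 0.1]
finger_gap: 0.0855
```

>>> {"name": "apply_moves", "arguments": {"plan": [{"travel":[-0.03,0.08,0],"rot":[0,0.03,0]},{"travel":[-0.06,0.17,0],"rot":[0,0.07,0]},{"travel":[-0.1,0.26,0.02],"rot":[0,0.11,0]},{"travel":[-0.15,0.35,0.06],"rot":[0,0.15,0]},{"travel":[-0.2,0.44,0.11],"rot":[0,0.18,0]},{"travel":[-0.24,0.52,0.17],"rot":[0,0.1944,0]},{"travel":[-0.2591,0.5528,0.23],"rot":[0,0.1944,0]},{"travel":[-0.2591,0.5528,0.2675],"rot":[0,0.1944,0]},{"travel":[-0.2591,0.5528,0.2675],"rot":[0,0.1944,0]},{"travel":[-0.2591,0.5528,0.2675],"rot":[0,0.1944,0]}]}}

```text
clock: 21.5
tcp_pos: [0.5785, 0.3152, 0.1606]
ee_rot: [-3.141, -0.61, -2.753]
wrist_force: [0.7, 0.2, 1.3]
finger_gap: 0.0856
```

```bash
python3 -c "
from h import *
applied([-0.1204, 0.3491, -0.0682],[0,0,0])
applied([-0.2591, 0.5528, 0.2675],[0, .1944, 0])"
python3 snap.py wrist 11; python3 rackfit.py wrist11
python3 - <<'E'
from h import *
R=Rdown(-157.7,35);n=-R[:,2];f=np.array([.5249,.2941,.0776])
rows([(f-n*.005,R)])
E
```

```text
21.55 tcp [0.5787 0.3153 0.1613] rot [-3.1415 -0.6083 -2.7527] gap 0.0849 F [-1.  -0.1  1.1] err mm [ 0.7 -0.6  1.8] roterr deg [-0.01 -0.14  0.02] j [ 0.67  0.82  0.55 -0.17 -1.88 -1.85]
tilt 35.07282647586235 dir 22.358621590421553
board ((-0.004530787467956543, 0.00039665400981903076), (0.301322340965271, 0.14162026345729828), 89.87358093261719) centre world [0.52171979 0.29225626 0.08010934]
place 0 h 0.0182 4605 ctr [-0.0005  0.0007] rad 0.0319 foot world [0.5247 0.2938 0.0778]
place -0.1 h 0.0081 3666 ctr [ 0.0033 -0.0979] rad 0.0356 foot world [0.565  0.2038 0.0756]
tips max z [-0.01986078 -0.01280667 -0.01085787] [-0.01983018 -0.01275157 -0.0104438 ]
travel [0.0001, -0.0, 0.175] rot [0.0, 0.0, -0.0] rows lin 1.7 rot 0.0
```

View pics/wrist11.png

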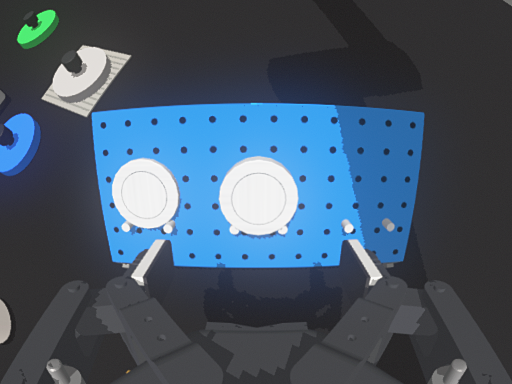

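>>> {"name": "apply_moves", "arguments": {"plan": [{"travel":[0,0,0.06],"rot":[0,0,0]},{"travel":[0,0,0.11],"rot":[0,0,0]},{"travel":[0,0,0.14],"rot":[0,0,0]},{"travel":[0,0,0.16],"rot":[0,0,0]},{"travel":[0,0,0.17],"rot":[0,0,0]},{"travel":[0,0,0.175],"rot":[0,0,0]},{"travel":[0,0,0.175],"rot":[0,0,0]},{"travel":[0,0,0.175],"rot":[0,0,0]}]}}

```text
clock: 22.55
tcp_pos: [0.5228, 0.293, 0.0741]
ee_rot: [3.142, -0.61, -2.752]
wrist_force: [0.0, -0.3, -0.1]
finger_gap: 0.0858
```

```bash
python3 -c "
from h import *
applied([0,0,.175],[0,0,0])"
python3 snap.py wrist 12;  python3 - <<'E'
from h import *
w=load('wrist12');P=wcloud(w);R=rpy(w['rot']);Q=(P-w['tcp'])@R
f=np.array([.5248,.294,.0777]);print('foot in tool mm',((f-w['tcp'])@R*1e3).round(1))
k=(abs(Q[...,1])<.036)&(abs(Q[...,0])<.045)&(Q[...,2]<-.005)&(Q[...,2]>-.035)&(w['depth']>0)
q=Q[k];z=np.median(q[:,2]);q=q[abs(q[:,2]-z)<.002];print(z,cv2.minEnclosingCircle(q[:,:2].astype(np.float32)))
E
```

```text
22.6 tcp [0.5227 0.2929 0.074 ] rot [-3.1416 -0.61   -2.7522] gap 0.0854 F [ 0.9  0.2 -0.2] err mm [ 0.4 -0.1  0.5] roterr deg [ 0.01 -0.04 -0.01] j [ 0.69  0.79  0.26 -0.17 -1.62 -1.83]
foot in tool mm [ 0.2  0.2 -4.4]
-0.0223724432435504 ((1.9712631910806522e-05, 0.00014004432887304574), 0.03234679996967316)
```

Centred within 0.2 mm. I close and lift.

>>> {"name": "apply_moves", "arguments": {"plan": [{"travel":[0,0,0],"rot":[0,0,0]},{"travel":[0,0,0],"rot":[0,0,0]},{"travel":[0,0,0],"rot":[0,0,0]},{"travel":[0,0,0],"rot":[0,0,0]},{"travel":[0,0,0],"rot":[0,0,0]}], "gripper": -1, "grip_force": 80}}

```text
clock: 23.22
tcp_pos: [0.5228, 0.2939, 0.0745]
ee_rot: [3.14, -0.608, -2.751]
wrist_force: [0.6, 6.0, 5.4]
finger_gap: 0.0616
```

>>> {"name": "apply_moves", "arguments": {"plan": [{"travel":[0,0,-0.01],"rot":[0,0,0]},{"travel":[0,0,-0.03],"rot":[0,0,0]},{"travel":[0,0,-0.08],"rot":[0,0,0]},{"travel":[0,0,-0.15],"rot":[0,0,0]},{"travel":[0,0,-0.22],"rot":[0,0,0]},{"travel":[0,0,-0.25],"rot":[0,0,0]},{"travel":[0,0,-0.25],"rot":[0,0,0]},{"travel":[0,0,-0.25],"rot":[0,0,0]}]}}

```text
clock: 24.22
tcp_pos: [0.6014, 0.3249, 0.195]
ee_rot: [-3.141, -0.614, -2.753]
wrist_force: [-0.4, 0.2, -4.6]
finger_gap: 0.0612
```

```bash
python3 -c "
from h import *
applied([0,0,-.25],[0, 0, 0])"
python3 snap.py wrist 13; python3 held.py wrist13; cp cmd.json cmd_bak.json
python3 - <<'E'
from h import *
R0=Rdown(-157.7)
rows([([.56,.06,.34],R0)]);setcmd([.56,.06,.34],R0);rows([([.5728,-.2713,.29],R0)])
E
cp cmd_bak.json cmd.json
```

```text
24.27 tcp [0.6012 0.3249 0.195 ] rot [-3.1406 -0.614  -2.7531] gap 0.0614 F [-0.8 -0.3 -4.3] err mm [-0.6 -0.8 -1.3] roterr deg [0.03 0.19 0.03] j [ 0.66  0.86  0.7  -0.17 -2.01 -1.87]
11639 top face z in tool -0.02184646310775349 slope deg [-0.03724664  0.16487935] ((0.0020535998046398163, -0.00015935570991132408), 0.03454843536019325)
ext [-0.03196782 -0.03294339 -0.02432491] [ 0.03163568  0.03283496 -0.01935104]
tips [-0.02283162 -0.01101461 -0.00799062]
travel [0.3278, -0.3832, -0.0627] rot [-0.0, -0.1944, -0.0] rows lin 4.9 rot 3.3
travel [0.1898, -0.519, 0.0833] rot [0.0, 0.0, 0.0] rows lin 5.4 rot 0.0
```

View pics/wrist13.png

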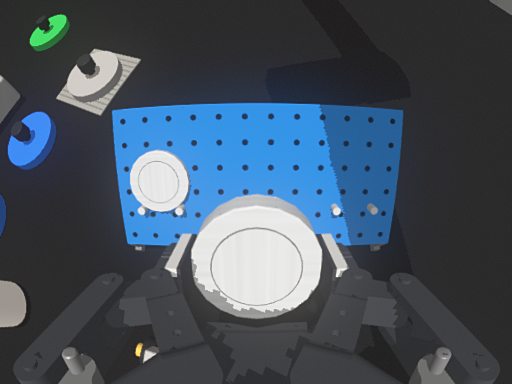

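>>> {"name": "apply_moves", "arguments": {"plan": [{"travel":[0.04,-0.03,-0.06],"rot":[0,0,0]},{"travel":[0.08,-0.07,-0.11],"rot":[0,-0.03,0]},{"travel":[0.13,-0.13,-0.13],"rot":[0,-0.07,0]},{"travel":[0.19,-0.2,-0.12],"rot":[0,-0.11,0]},{"travel":[0.25,-0.28,-0.1],"rot":[0,-0.15,0]},{"travel":[0.3,-0.34,-0.08],"rot":[0,-0.18,0]},{"travel":[0.3278,-0.3832,-0.0627],"rot":[0,-0.1944,0]},{"travel":[0.3278,-0.3832,-0.0627],"rot":[0,-0.1944,0]}]}}

```text
clock: 25.28
tcp_pos: [0.5569, 0.0568, 0.341]
ee_rot: [-3.142, -0.002, -2.755]
wrist_force: [-0.2, 0.6, -4.3]
finger_gap: 0.0615
```

>>> {"name": "apply_moves", "arguments": {"plan": [{"travel":[0.02,-0.06,0],"rot":[0,0,0]},{"travel":[0.05,-0.14,0],"rot":[0,0,0]},{"travel":[0.08,-0.22,0],"rot":[0,0,0]},{"travel":[0.11,-0.3,0.02],"rot":[0,0,0]},{"travel":[0.14,-0.38,0.04],"rot":[0,0,0]},{"travel":[0.17,-0.46,0.06],"rot":[0,0,0]},{"travel":[0.1898,-0.51,0.0833],"rot":[0,0,0]},{"travel":[0.1898,-0.519,0.0833],"rot":[0,0,0]},{"travel":[0.1898,-0.519,0.0833],"rot":[0,0,0]},{"travel":[0.1898,-0.519,0.0833],"rot":[0,0,0]}]}}

```text
clock: 26.52
tcp_pos: [0.5733, -0.2703, 0.2907]
ee_rot: [-3.142, 0.0, -2.751]
wrist_force: [0.7, -0.2, -3.5]
finger_gap: 0.0616
```

```bash
python3 -c "
from h import *
applied([0.3278, -0.3832, -0.0627],[0,-.1944,0])
applied([0.1898, -0.519, 0.0833],[0, 0, 0])"
python3 snap.py wrist 14; python3 held.py wrist14; python3 plate.py wrist14;python3 plate.py wrist14 .178
python3 -c "
from h import *
rows([([.5728,-.2713,z],Rdown(-157.7)) for z in (.21,.187)])"
```

```text
26.57 tcp [ 0.5733 -0.2703  0.2909] rot [-3.1413e+00  5.0000e-04 -2.7504e+00] gap 0.0611 F [ 0.2  0.5 -4.9] err mm [0.5 1.  0.9] roterr deg [ 0.02 -0.03 -0.11] j [-0.19  0.37  0.13 -0.   -1.33 -0.99]
11647 top face z in tool -0.02223282288524626 slope deg [-0.06847081  0.1618469 ] ((0.002785736694931984, 6.585060327779502e-05), 0.03441816568374634)
ext [-0.03082879 -0.03285636 -0.02472835] [ 0.03253415  0.03298901 -0.01975183]
tips [-0.02296993 -0.01159015 -0.00798534]
wrist14 0.003 1838 z 0.14940059960039628 ((0.5720899701118469, -0.2717903256416321), 0.04397440701723099) ext ctr [ 0.5684 -0.2717  0.1499] [0.0802 0.087  0.0058] mean [ 0.5546 -0.2772  0.1494]
wrist14 0.005 1856 z 0.14939713097555285 ((0.5720899701118469, -0.2717903256416321), 0.04397440701723099) ext ctr [ 0.5684 -0.2717  0.15  ] [0.0802 0.087  0.0097] mean [ 0.5544 -0.2772  0.1494]
wrist14 0.003 2621 z 0.1776226870964744 ((0.5727509260177612, -0.2720624506473541), 0.031970907002687454) ext ctr [ 0.5689 -0.2721  0.1775] [0.0558 0.0637 0.005 ] mean [ 0.5644 -0.276   0.1776]
wrist14 0.005 2649 z 0.17761532716832223 ((0.5726631879806519, -0.2720969021320343), 0.0319984145462513) ext ctr [ 0.5689 -0.2721  0.1765] [0.0559 0.0637 0.0069] mean [ 0.5643 -0.2761  0.1776]
travel [-0.0, 0.0, 0.1333] rot [0.0, 0.0, -0.0] rows lin 1.3 rot 0.0
travel [-0.0, 0.0, 0.1717] rot [0.0, 0.0, -0.0] rows lin 1.6 rot 0.0
```

View pics/wrist14.png

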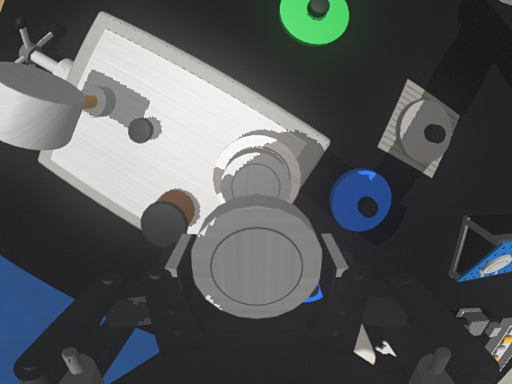

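>>> {"name": "apply_moves", "arguments": {"plan": [{"travel":[0.0004,-0.001,0.05],"rot":[0,0,0]},{"travel":[0.0004,-0.001,0.1],"rot":[0,0,0]},{"travel":[0.0004,-0.001,0.14],"rot":[0,0,0]},{"travel":[0.0004,-0.001,0.16],"rot":[0,0,0]},{"travel":[0.0004,-0.001,0.17],"rot":[0,0,0]},{"travel":[0.0004,-0.001,0.178],"rot":[0,0,0]},{"travel":[0.0004,-0.001,0.184],"rot":[0,0,0]},{"travel":[0.0004,-0.001,0.188],"rot":[0,0,0]},{"travel":[0.0004,-0.001,0.19],"rot":[0,0,0]},{"travel":[0.0004,-0.001,0.19],"rot":[0,0,0]},{"travel":[0.0004,-0.001,0.19],"rot":[0,0,0]}]}}

```text
clock: 27.95
tcp_pos: [0.573, -0.2723, 0.1765]
ee_rot: [-3.141, 0.0, -2.752]
wrist_force: [0.0, 0.2, -4.2]
finger_gap: 0.0615
```

>>> {"name": "apply_moves", "arguments": {"plan": [{"travel":[0,0,0.001],"rot":[0,0,0]},{"travel":[0,0,0.001],"rot":[0,0,0]},{"travel":[0,0,0.001],"rot":[0,0,0]}]}}

```text
clock: 28.32
tcp_pos: [0.573, -0.2722, 0.1758]
ee_rot: [-3.141, 0.0, -2.752]
wrist_force: [-0.3, 0.2, -5.0]
finger_gap: 0.0615
```

>>> {"name": "apply_moves", "arguments": {"plan": [{"travel":[0,0,0.001],"rot":[0,0,0]},{"travel":[0,0,0.0012],"rot":[0,0,0]},{"travel":[0,0,0.0012],"rot":[0,0,0]},{"travel":[0,0,0.0012],"rot":[0,0,0]}]}}

```text
clock: 28.82
tcp_pos: [0.573, -0.2722, 0.175]
ee_rot: [-3.141, -0.0, -2.752]
wrist_force: [0.1, 0.4, -5.0]
finger_gap: 0.0612
```

>>> {"name": "apply_moves", "arguments": {"plan": [{"travel":[0,0,0.0008],"rot":[0,0,0]},{"travel":[0,0,0.0008],"rot":[0,0,0]},{"travel":[0,0,0.0008],"rot":[0,0,0]}]}}

```text
clock: 29.2
tcp_pos: [0.573, -0.2722, 0.1745]
ee_rot: [-3.142, -0.0, -2.752]
wrist_force: [-0.3, -0.0, -5.0]
finger_gap: 0.0615
```

>>> {"name": "apply_moves", "arguments": {"plan": [{"travel":[0,0,0.0008],"rot":[0,0,0]},{"travel":[0,0,0.0008],"rot":[0,0,0]},{"travel":[0,0,0.0008],"rot":[0,0,0]}]}}

```text
clock: 29.58
tcp_pos: [0.5729, -0.2722, 0.1741]
ee_rot: [-3.141, -0.0, -2.752]
wrist_force: [-0.6, -0.5, -4.2]
finger_gap: 0.0611
```

>>> {"name": "apply_moves", "arguments": {"plan": [{"travel":[0,0,0.0006],"rot":[0,0,0]},{"travel":[0,0,0.0006],"rot":[0,0,0]},{"travel":[0,0,0.0006],"rot":[0,0,0]}]}}

```text
clock: 29.95
tcp_pos: [0.573, -0.2722, 0.1737]
ee_rot: [-3.141, -0.0, -2.752]
wrist_force: [-0.6, 0.4, -4.7]
finger_gap: 0.0613
```

>>> {"name": "apply_moves", "arguments": {"plan": [{"travel":[0,0,0.0008],"rot":[0,0,0]},{"travel":[0,0,0.0008],"rot":[0,0,0]},{"travel":[0,0,0.0008],"rot":[0,0,0]}]}}

```text
clock: 30.32
tcp_pos: [0.573, -0.2722, 0.1732]
ee_rot: [-3.141, 0.0, -2.752]
wrist_force: [-0.5, 0.1, -5.3]
finger_gap: 0.0612
```

>>> {"name": "apply_moves", "arguments": {"plan": [{"travel":[0,0,0.0008],"rot":[0,0,0]},{"travel":[0,0,0.0008],"rot":[0,0,0]},{"travel":[0,0,0.0008],"rot":[0,0,0]}]}}

```text
clock: 30.7
tcp_pos: [0.573, -0.2722, 0.1732]
ee_rot: [-3.141, 0.0, -2.752]
wrist_force: [-0.3, 0.8, -0.6]
finger_gap: 0.0614
```

>>> {"name": "apply_moves", "arguments": {"plan": [{"travel":[0,0,0.0006],"rot":[0,0,0]},{"travel":[0,0,0.0006],"rot":[0,0,0]},{"travel":[0,0,0.0006],"rot":[0,0,0]}]}}

```text
clock: 31.08
tcp_pos: [0.573, -0.2722, 0.1732]
ee_rot: [-3.141, 0.0, -2.752]
wrist_force: [-3.4, 0.9, 4.0]
finger_gap: 0.0615
```

Contact: the stack carries the medium weight. I release and retreat.

>>> {"name": "apply_moves", "arguments": {"plan": [{"travel":[0,0,-0.0005],"rot":[0,0,0]},{"travel":[0,0,-0.0005],"rot":[0,0,0]},{"travel":[0,0,-0.0005],"rot":[0,0,0]},{"travel":[0,0,-0.0005],"rot":[0,0,0]},{"travel":[0,0,-0.02],"rot":[0,0,0]},{"travel":[0,0,-0.07],"rot":[0,0,0]},{"travel":[0,0,-0.15],"rot":[0,0,0]},{"travel":[0,0,-0.22],"rot":[0,0,0]},{"travel":[0,0,-0.22],"rot":[0,0,0]},{"travel":[0,0,-0.22],"rot":[0,0,0]},{"travel":[0,0,-0.22],"rot":[0,0,0]}], "gripper": 1}}

```text
clock: 32.45
tcp_pos: [0.5724, -0.272, 0.303]
ee_rot: [3.14, -0.002, -2.752]
wrist_force: [-0.0, -1.0, -0.1]
finger_gap: 0.0854
```

```bash
python3 snap.py wrist 15; for z in .15 .178 .196; do python3 plate.py wrist15 $z|head -1; done; python3 snap.py side 3 >/dev/null; python3 -c "
import cv2
a=cv2.imread('pics/side3.png');cv2.imwrite('pics/side3c.png',cv2.resize(a[80:340,180:380],None,fx=2.3,fy=2.3,interpolation=cv2.INTER_CUBIC))"
```

```text
32.5 tcp [ 0.5725 -0.2721  0.303 ] rot [ 3.1401e+00 -2.1000e-03 -2.7522e+00] gap 0.0855 F [-0.2 -0.1 -0.3] err mm [-0.3 -0.7 13. ] roterr deg [-0.08  0.12 -0.01] j [-0.19  0.36  0.16 -0.   -1.36 -0.99]
wrist15 0.003 1581 z 0.14940401578608573 ((0.5720646381378174, -0.2717946469783783), 0.04388479143381119) ext ctr [ 0.5666 -0.2715  0.15  ] [0.0761 0.087  0.006 ] mean [ 0.5519 -0.2765  0.1494]
wrist15 0.003 18 z 0.17665840262869864 ((0.5427314043045044, -0.26735037565231323), 0.009080235846340656) ext ctr [ 0.5427 -0.2674  0.1782] [0.0035 0.0176 0.0052] mean [ 0.542  -0.2676  0.177 ]
wrist15 0.003 3869 z 0.19558904874925406 ((0.5729061961174011, -0.27364039421081543), 0.032225873321294785) ext ctr [ 0.5728 -0.2735  0.1956] [0.0637 0.0631 0.0052] mean [ 0.5718 -0.2738  0.1956]
```

View pics/wrist15.png

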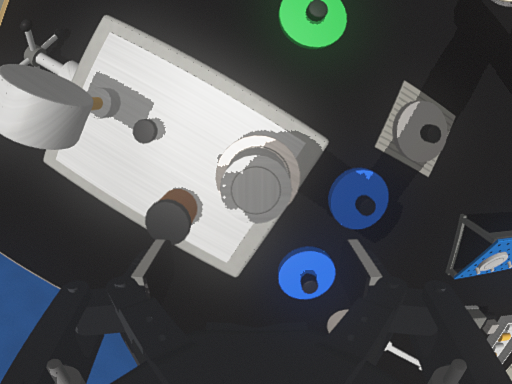

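View pics/side3c.png

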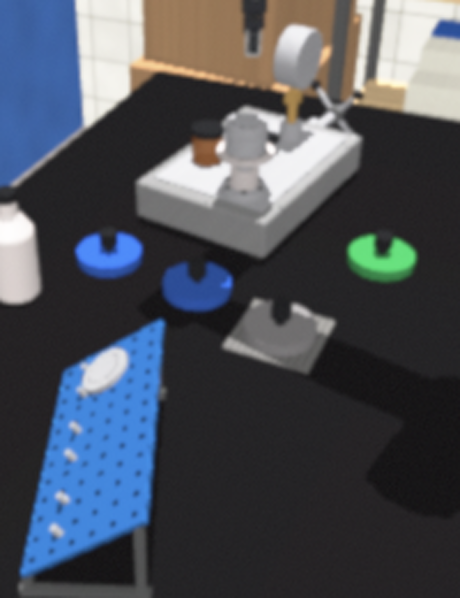

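```bash
python3 snap.py top 4; python3 - <<'E'
from h import *
for n,z in(('top2',.15),('top4',.196),('side3',.196),('wrist4',.15),('wrist15',.196),('wrist10',.178),('wrist8',.15)):
    w=load(n);P=wcloud(w) if 'wrist' in n else cloud(w)
    k=(abs(P[...,2]-z)<.004)&(np.hypot(P[...,0]-.5725,P[...,1]+.271)<.06)&(w['depth']>0)
    # boundary pixel algebraic circle fit
    m=cv2.morphologyEx(k.astype(np.uint8),cv2.MORPH_CLOSE,np.ones((3,3)))
    c=max(cv2.findContours(m,0,1)[0],key=cv2.contourArea)[:,0]
    q=np.array([P[v,u,:2] for u,v in c if k[v,u]])
    cc=q.mean(0)
    for _ in range(6):
        A=np.c_[2*q,np.ones(len(q))];s=np.linalg.lstsq(A,(q**2).sum(1),rcond=None)[0];cc=s[:2];r=np.sqrt(s[2]+cc@cc)
        e=abs(np.hypot(*(q-cc).T)-r)
        if _<5:q=q[e<max(.001,2*e.std())]
    print(n,z,'fit',cc.round(4),'r',r.round(4),len(q),'enc',cv2.minEnclosingCircle(P[k][:,:2].astype(np.float32)))
E
python3 -c "
import cv2
a=cv2.imread('pics/top4.png');cv2.imwrite('pics/top4c.png',cv2.resize(a[145:235,345:435],None,fx=6,fy=6,interpolation=cv2.INTER_CUBIC))"
```

```text
32.6 tcp [ 0.5727 -0.2721  0.3033] rot [ 3.1406e+00 -1.7000e-03 -2.7522e+00] gap 0.0854 F [0.2 0.4 0.1] err mm [-0.1 -0.8 13.3] roterr deg [-0.06  0.1  -0.01] j [-0.19  0.36  0.16  0.   -1.36 -0.99]
top2 0.15 fit [ 0.5734 -0.2708] r 0.0428 78 enc ((0.5732098817825317, -0.27094876766204834), 0.04439930617809296)Traceback (most recent call last):
  File "<stdin>", line 7, in <module>
ValueError: max() iterable argument is empty
```

View pics/top4c.png

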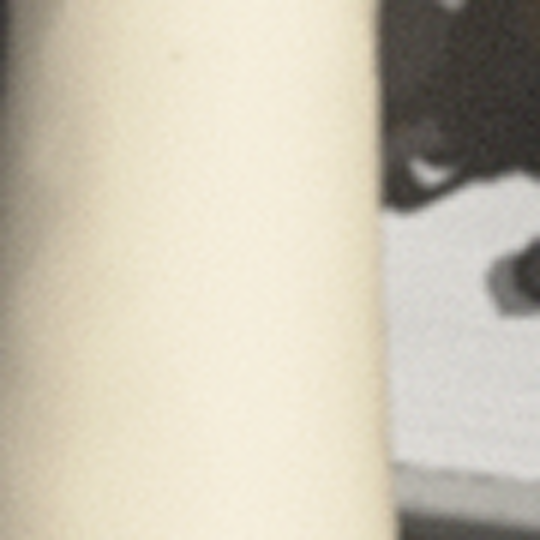

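The arm hides the plate from the top camera, so I move aside and measure.

>>> {"name": "apply_moves", "arguments": {"plan": [{"travel":[0,0.08,-0.03],"rot":[0,0,0]},{"travel":[0,0.17,-0.03],"rot":[0,0,0]},{"travel":[0,0.26,-0.03],"rot":[0,0,0]},{"travel":[0,0.34,-0.03],"rot":[0,0,0]},{"travel":[0,0.4,-0.03],"rot":[0,0,0]},{"travel":[0,0.4,-0.03],"rot":[0,0,0]},{"travel":[0,0.4,-0.03],"rot":[0,0,0]}]}}

```text
clock: 33.48
tcp_pos: [0.482, -0.0503, 0.3223]
ee_rot: [-3.141, -0.0, -2.752]
wrist_force: [-0.4, 0.9, 0.6]
finger_gap: 0.0854
```

```bash
python3 -c "
from h import *
applied([0.0004, -0.001, 0.19],[0,0,0])
applied([0, 0.4, -.03+.0010+.0012+.0008*2+.0006+.0008*2+.0006-.0005-.22+.0005+.001],[0, 0, 0])"
python3 snap.py top 5;python3 snap.py wrist 16; cat > fit.py <<'E'
from h import *
import sys
for a in sys.argv[1:]:
    n,z=a.split(',');z=float(z)
    w=load(n);P=wcloud(w) if 'wrist' in n else cloud(w)
    k=(abs(P[...,2]-z)<.004)&(np.hypot(P[...,0]-.5725,P[...,1]+.271)<.06)&(w['depth']>0)
    if k.sum()<100: print(n,z,'none');continue
    q=P[k]; print(n,z,k.sum(),'zmed',np.median(q[:,2]).round(4),'enc',np.round(cv2.minEnclosingCircle(q[:,:2].astype(np.float32))[0],4),round(cv2.minEnclosingCircle(q[:,:2].astype(np.float32))[1],4),'ext',((q.min(0)+q.max(0))/2).round(4)[:2],np.ptp(q,axis=0).round(4)[:2])
    if n[0]=='t':
        m=cv2.morphologyEx(k.astype(np.uint8),cv2.MORPH_OPEN,np.ones((3,3)));c=max(cv2.findContours(m,0,1)[0],key=cv2.contourArea);e=cv2.fitEllipse(c);print('  ell',np.round(e[0],2),np.round(e[1],2),onplane(w,*e[0],z).round(4))
E
python3 fit.py top2,.15 top5,.196 top5,.15 wrist16,.196 wrist16,.15 wrist4,.15 
python3 -c "
import cv2
a=cv2.imread('pics/top5.png');cv2.imwrite('pics/top5c.png',cv2.resize(a[145:235,345:435],None,fx=6,fy=6,interpolation=cv2.INTER_CUBIC))"
```

```text
33.52 tcp [ 0.4821 -0.0506  0.3221] rot [-3.1414e+00 -5.0000e-04 -2.7528e+00] gap 0.0854 F [-0.1 -0.   0.2] err mm [ 0.3 -0.7  0.7] roterr deg [0.01 0.03 0.02] j [ 0.23  0.09 -0.16  0.   -1.32 -1.41]
33.58 tcp [ 0.4821 -0.0508  0.3221] rot [-3.1415e+00 -6.0000e-04 -2.7533e+00] gap 0.0854 F [ 0.8 -0.2 -0.9] err mm [ 0.4 -0.8  0.6] roterr deg [0.01 0.04 0.05] j [ 0.23  0.09 -0.16  0.   -1.32 -1.41]
top2 0.15 997 zmed 0.1505 enc [ 0.5732 -0.2709] 0.0444 ext [ 0.5735 -0.2712] [0.088 0.088]
  ell [385.94 189.51] [33.72 35.53] [ 0.5738 -0.2709  0.15  ]
top5 0.196 513 zmed 0.1964 enc [ 0.5741 -0.2733] 0.0323 ext [ 0.5739 -0.2761] [0.0632 0.0579]
  ell [394.71 185.51] [23.49 26.86] [ 0.5731 -0.276   0.196 ]
top5 0.15 154 zmed 0.1506 enc [ 0.5738 -0.2702] 0.0444 ext [ 0.5739 -0.2761] [0.0864 0.0679]
  ell [384.48 203.93] [ 5.98 20.11] [ 0.5389 -0.2645  0.15  ]
wrist16 0.196 1714 zmed 0.1956 enc [ 0.5717 -0.273 ] 0.0328 ext [ 0.572  -0.2728] [0.0633 0.0637]
wrist16 0.15 1102 zmed 0.1496 enc [ 0.5721 -0.2707] 0.0443 ext [ 0.5718 -0.2697] [0.0873 0.0845]
wrist4 0.15 2784 zmed 0.1496 enc [ 0.5727 -0.2701] 0.045 ext [ 0.5727 -0.2706] [0.0889 0.0879]
```

View pics/top5c.png

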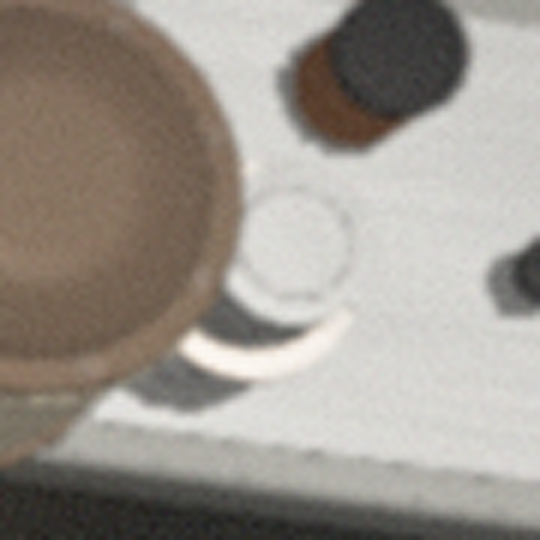

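View pics/wrist16.png

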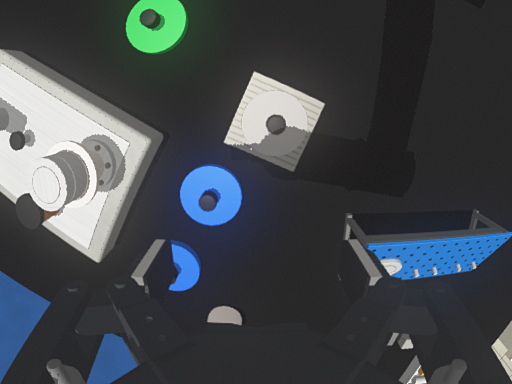

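Both cameras put the medium weight about 2.3 mm off the plate centre towards -y, and the thick one about 1 mm off. Closing the jaws lightly around both discs, along that direction, will recentre them, and there is time.

```bash
python3 - <<'E'
from h import *
R=Rdown(-157.7)
rows([([.5724,-.2703,z],R) for z in (.31,.20,.149)])
E
```

```text
travel [-0.0004, -0.3972, 0.0191] rot [0.0, 0.0, -0.0] rows lin 3.8 rot 0.0
travel [-0.0004, -0.3972, 0.2024] rot [0.0, 0.0, -0.0] rows lin 4.3 rot 0.0
travel [-0.0004, -0.3972, 0.2874] rot [0.0, 0.0, -0.0] rows lin 4.7 rot 0.0
```

>>> {"name": "apply_moves", "arguments": {"plan": [{"travel":[0,-0.08,0],"rot":[0,0,0]},{"travel":[0,-0.17,0],"rot":[0,0,0]},{"travel":[0,-0.26,0],"rot":[0,0,0]},{"travel":[0,-0.34,0],"rot":[0,0,0]},{"travel":[-0.0004,-0.3972,0.01],"rot":[0,0,0]},{"travel":[-0.0004,-0.3972,0.01],"rot":[0,0,0]},{"travel":[-0.0004,-0.3972,0.06],"rot":[0,0,0]},{"travel":[-0.0004,-0.3972,0.12],"rot":[0,0,0]},{"travel":[-0.0004,-0.3972,0.16],"rot":[0,0,0]},{"travel":[-0.0004,-0.3972,0.16],"rot":[0,0,0]},{"travel":[-0.0004,-0.3972,0.16],"rot":[0,0,0]}]}}

```text
clock: 34.95
tcp_pos: [0.5731, -0.2708, 0.2278]
ee_rot: [-3.14, 0.001, -2.752]
wrist_force: [0.7, 0.1, 0.6]
finger_gap: 0.0854
```

```bash
python3 -c "
from h import *
applied([-0.0004, -0.3972, 0.16],[0, 0, 0])"
python3 snap.py wrist 17; python3 fit.py wrist17,.196 wrist17,.15
```

```text
35.0 tcp [ 0.5733 -0.2709  0.2282] rot [-3.1393e+00  2.2000e-03 -2.7520e+00] gap 0.0857 F [-0.  -0.3 -0.1] err mm [ 0.9 -0.5  2.8] roterr deg [ 0.13 -0.13 -0.02] j [-0.19  0.4   0.02  0.   -1.19 -1.  ]
wrist17 0.196 7031 zmed 0.1956 enc [ 0.573  -0.2734] 0.0322 ext [ 0.5728 -0.2734] [0.0633 0.0633]
wrist17 0.15 2629 zmed 0.1494 enc [ 0.5725 -0.2716] 0.044 ext [ 0.5639 -0.2714] [0.0704 0.0875]
```

View pics/wrist17.png

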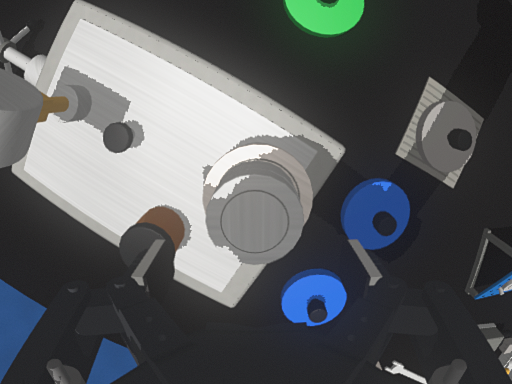

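>>> {"name": "apply_moves", "arguments": {"plan": [{"travel":[0,0,0.05],"rot":[0,0,0]},{"travel":[0,0,0.09],"rot":[0,0,0]},{"travel":[0,0,0.115],"rot":[0,0,0]},{"travel":[0,0,0.1274],"rot":[0,0,0]},{"travel":[0,0,0.1274],"rot":[0,0,0]},{"travel":[0,0,0.1274],"rot":[0,0,0]},{"travel":[0,0,0.1274],"rot":[0,0,0]}]}}

```text
clock: 35.88
tcp_pos: [0.573, -0.2707, 0.1508]
ee_rot: [-3.141, 0.001, -2.752]
wrist_force: [0.4, 0.8, 0.1]
finger_gap: 0.0859
```

>>> {"name": "apply_moves", "arguments": {"plan": [{"travel":[0,0.001,0],"rot":[0,0,0]},{"travel":[0,0.001,0],"rot":[0,0,0]},{"travel":[0,0.001,0],"rot":[0,0,0]},{"travel":[0,0.001,0],"rot":[0,0,0]},{"travel":[0,0.001,0],"rot":[0,0,0]}], "gripper": -1, "grip_force": 30}}

```text
clock: 36.5
tcp_pos: [0.5734, -0.2712, 0.1513]
ee_rot: [-3.138, 0.002, -2.752]
wrist_force: [1.3, -5.6, 4.0]
finger_gap: 0.0634
```

>>> {"name": "apply_moves", "arguments": {"plan": [{"travel":[0,0,0],"rot":[0,0,0]},{"travel":[0,0,0],"rot":[0,0,0]},{"travel":[0,0,0],"rot":[0,0,0]},{"travel":[0,0,0],"rot":[0,0,0]},{"travel":[0,0,-0.02],"rot":[0,0,0]},{"travel":[0,0,-0.07],"rot":[0,0,0]},{"travel":[0,0,-0.15],"rot":[0,0,0]},{"travel":[0,0,-0.22],"rot":[0,0,0]},{"travel":[0,0,-0.25],"rot":[0,0,0]},{"travel":[0,0,-0.25],"rot":[0,0,0]},{"travel":[0,0,-0.25],"rot":[0,0,0]}], "gripper": 1}}

```text
clock: 37.88
tcp_pos: [0.5718, -0.2697, 0.299]
ee_rot: [3.14, -0.001, -2.752]
wrist_force: [0.3, -0.5, -0.3]
finger_gap: 0.0855
```

```bash
python3 -c "
from h import *
applied([0,.001,.1274-.25],[0, 0, 0])"
python3 snap.py wrist 18; python3 fit.py wrist18,.196 wrist18,.15 wrist18,.178
```

```text
37.92 tcp [ 0.5717 -0.2697  0.2986] rot [ 3.1399e+00 -1.9000e-03 -2.7522e+00] gap 0.0854 F [-0.1 -0.5 -0.2] err mm [-0.4  0.  -0.4] roterr deg [-0.1   0.11 -0.01] j [-0.19  0.36  0.14 -0.   -1.35 -1.  ]
wrist18 0.196 4006 zmed 0.1956 enc [ 0.5726 -0.2721] 0.0323 ext [ 0.5725 -0.2722] [0.0637 0.0629]
wrist18 0.15 1625 zmed 0.1494 enc [ 0.5721 -0.2717] 0.0441 ext [ 0.568  -0.2717] [0.0791 0.0867]
wrist18 0.178 none
```

View pics/wrist18.png

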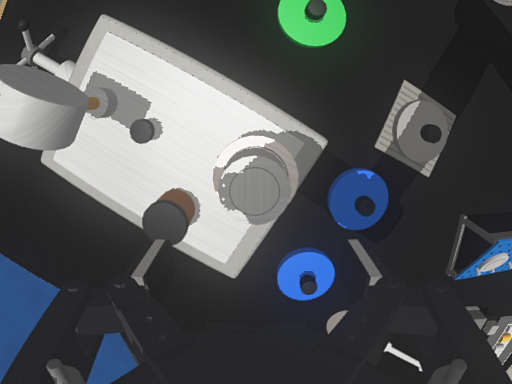

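The stack is now within about 0.8 mm of the plate centre. I move clear and do a last check from the fixed cameras.

>>> {"name": "apply_moves", "arguments": {"plan": [{"travel":[0,0.08,-0.06],"rot":[0,0,0]},{"travel":[0,0.17,-0.1],"rot":[0,0,0]},{"travel":[0,0.26,-0.1],"rot":[0,0,0]},{"travel":[0,0.35,-0.1],"rot":[0,0,0]},{"travel":[0,0.44,-0.1],"rot":[0,0,0]},{"travel":[0,0.53,-0.1],"rot":[0,0,0]},{"travel":[0,0.6,-0.1],"rot":[0,0,0]},{"travel":[0,0.6,-0.1],"rot":[0,0,0]},{"travel":[0,0.6,-0.1],"rot":[0,0,0]}]}}

```text
clock: 39.05
tcp_pos: [0.4355, 0.0629, 0.3592]
ee_rot: [-3.141, -0.002, -2.752]
wrist_force: [0.3, -0.2, 1.0]
finger_gap: 0.0854
```

```bash
python3 snap.py top 6; python3 snap.py side 6; python3 fit.py top2,.15 top6,.196 top6,.15 side6,.196 side6,.15
python3 -c "
import cv2,numpy as np
a=cv2.imread('pics/top6.png');b=cv2.imread('pics/side6.png')
cv2.imwrite('pics/fin_t.png',cv2.resize(a[145:300,240:435],None,fx=3.8,fy=3.8,interpolation=cv2.INTER_CUBIC))
cv2.imwrite('pics/fin_s.png',cv2.resize(b[90:260,200:370],None,fx=3.4,fy=3.4,interpolation=cv2.INTER_CUBIC))"
```

```text
39.1 tcp [0.4357 0.0625 0.3593] rot [-3.1412e+00 -1.4000e-03 -2.7529e+00] gap 0.0854 F [ 0.4 -0.7 -0.1] err mm [-136.4  332.3   60.3] roterr deg [0.02 0.08 0.03] j [ 0.51 -0.01 -0.17  0.   -1.41 -1.7 ]
39.15 tcp [0.4358 0.0623 0.3594] rot [-3.1412e+00 -1.2000e-03 -2.7536e+00] gap 0.0855 F [ 0.7 -0.3  0.5] err mm [-136.3  332.1   60.4] roterr deg [0.02 0.07 0.07] j [ 0.51 -0.01 -0.17  0.   -1.41 -1.7 ]
top2 0.15 997 zmed 0.1505 enc [ 0.5732 -0.2709] 0.0444 ext [ 0.5735 -0.2712] [0.088 0.088]
  ell [385.94 189.51] [33.72 35.53] [ 0.5738 -0.2709  0.15  ]
top6 0.196 580 zmed 0.1963 enc [ 0.5736 -0.2721] 0.0329 ext [ 0.5738 -0.2717] [0.0635 0.0644]
  ell [392.75 186.18] [24.49 27.25] [ 0.5716 -0.2714  0.196 ]
top6 0.15 347 zmed 0.1505 enc [ 0.5735 -0.271 ] 0.0442 ext [ 0.5732 -0.2694] [0.0873 0.0836]
  ell [385.74 190.06] [30.98 33.97] [ 0.5724 -0.2703  0.15  ]
side6 0.196 none
side6 0.15 115 zmed 0.1496 enc [ 0.5677 -0.2647] 0.0478 ext [ 0.5725 -0.2647] [0.0846 0.0892]
```

View pics/fin_t.png

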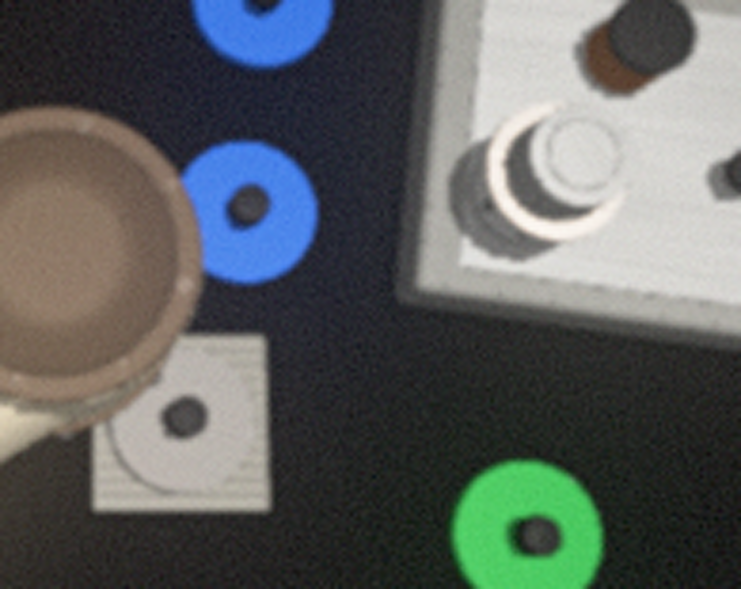

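View pics/fin_s.png

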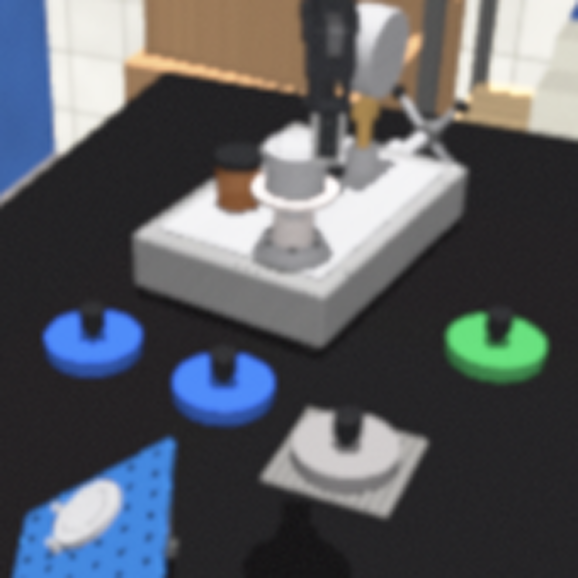

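The stack is flat on the plate (top face about 196 mm, within about 1 mm of centre), the cover is upright on the mat, the thin weight is still on the rack, and the arm is clear. I hand in.

```bash
python3 -c "
from station import hand_in
print(hand_in())"
```

```text
the job is handed in; nothing more can be done
None
```

The job is done and handed in at about 39 s of the 67 s allowed. The dust cover stands upright in the middle of the mat. The thick weight is flat on the plate with the medium weight flat on top of it.

- **Recentring:** After I placed the medium weight, checks showed it about 2 mm off the plate centre towards -y, and the thick one about 1 mm off. I closed the jaws lightly around both discs, which slid them back to centre, then released them.
- **Last checks:** The top of the stack is at about 196 mm, as it should be. The wrist view before retreat put its centre about 0.8 mm off the plate centre, and the top view afterwards about 1 mm. The thick weight was hidden from above, so after the recentring I only have its position from the shared squeeze. The side camera gave no usable reading of the stack's top face.
- **Forces:** Readings at the end of each move stayed under about 12 N. The highest was 11 N when the cover touched the mat.
- **Left alone:** The thin weight is still on the rack in the last side picture. I never moved near the oil bottle or the valve and did not measure them again at the end.

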